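# Set the signal box on its slab

## Robot

A 6-joint arm with a two-finger parallel gripper is mounted at the origin on the work surface. World frame = base frame: x ahead of the robot, y to its left, z up, the work surface at z = 0. Lengths are in m, angles in rad, forces in N, time in s.
With the tool pointing down it reaches from about 0.35 to 0.95 m from the base axis. Payload 17.4 kg.
Tool frame: the origin (TCP) lies at the very end of the fingers, on their centre line; the grasp point (between the pads) lies 19 mm behind it; z points along the fingers, y is the direction in which the jaws open and shut (so a half turn about z gives the same grasp; the last joint's range is limited). The gripper opens to 93 mm and grips with 3 to 60 N. Pads are 15 mm wide; open, the fingers measure 128 mm over their backs; the gripper's body (75 mm by 188 mm) begins 65 mm behind the grasp point.
Start: joints at [-1.179, 0.116, 1.442, -0, 1.584, -0.038], TCP at [0.281, -0.614, 0.219] pointing down, gripper open.
Joint ranges: [-2.83, 2.83], [-0.83, 2.19], [0.07, 2.5], [-1.14, 4.28], [0.01, 3], [-2.97, 2.97]. Speed limits (rad/s): [1.89, 1.89, 2.22, 3.14, 3.14, 3.14].

## Interface

Orientations are given as a rotation vector (axis times angle).
In Python, from bench import env gives the robot as it stands. The module is installed in compiled form; this text tells all that it offers.
- The arm moves only by the tool step_arm, never from a script. Its argument "series" is a list of rows, each an object of numbers: "dx", "dy", "dz": the shift along the tool's x, y, z in mm; "rx", "ry", "rz": the turn, a rotation vector about the tool's x, y, z in rad. In form: [{"dx": .., "dy": .., "dz": .., "rx": .., "ry": .., "rz": ..}, ...]. A call has 1 to 10 rows; each row shifts and turns the commanded pose from where the row before left it, along the tool's axes as they then stand; what a row does not reach is not made up. A row lasts 1/8 s, in which the tool goes at most 62.5 mm and 10.7 degrees, less where a joint would pass 70% of its speed; a pose out of reach is approached as far as the arm can. A call with a gripper value outside its range is refused whole. "fingers" is the closure in counts, from 0 (fully open) to 255 (shut), set as the call begins (left out, the last holds). The fingers move at their own pace and stop on an object; "force" is the grip in N (left out, the last holds). Time passes only in rows, so rows that do not move let the fingers close. It gives the time, the measured TCP pose, the force and the opening at its end, in the units of the state.
- env.get_state(): the state, without advancing time (a new reading comes with each control period).
- env.read_camera(name): name is "scene" or "side" or "wrist"; returns a dict with "frame" (420x560x3 uint8, red, green, blue), "z_map" (420x560 float32, m along the optical axis (not along the pixel's ray), 0 where there is no reading), "mtx" (3x3 intrinsics, pixels), "view" (4x4, takes a point from world to camera coordinates). Camera axes: x right, y down, z forward; pixel columns grow to the right and rows downward; lengths in m; the calibration is good to about 2 mm. A picture is of the moment at which its call begins.
- env.finish_job(): hands the job in, once; it reports no verdict.
The state is a dict: "t": time; "joints": joint angles; "joint_velocities": joint speeds; "effort": joint torques, N m; "tcp_pos": TCP position; "tcp_rot": TCP orientation; "wrist_force": force on the tool from outside, world axes, zero at the start; "wrist_torque": the same for the moment, N m; "width": opening from 0.0 (shut) to 1.0 (fully open).
Only numpy, scipy, OpenCV 4.12 (cv2) and the standard library are available. Lean on these libraries where they do the work, as an engineer would, in place of code of your own. Each camera call takes 0.05 s, during which the arm holds its last target.

## Task

On this model railway a lorry is standing on the concrete slab where the signal box belongs: park it squarely inside the white-lined bay in the yard, wheels down. Then set the signal box's brick lower storey on the slab, its brick block centred and square on it, and after that the glazed upper storey centred and square on the lower storey, both with their window fronts facing the track. Set everything down without dropping it and leave the other models where they are.

Things in the scene. Friction and masses are not known exactly. Their poses are not given: they have to be found in the camera images.
- lorry: cream and teal delivery lorry, 96 mm long (its x, cab to +x), 36 mm wide (y), 44 mm high, about 0.14 kg (mass varies by about a third); origin under its centre at the foot of the wheels. It is rigid, wheels do not turn. The box body, flat-sided 36 mm wide, lies from x = -48 to +14 mm and from 13 to 44 mm high; the cab is 34 mm wide and 36 mm high. It starts standing on the slab.
- bay: parking bay painted flat on the yard, dark grey, outlined in white, 130 mm (its x) by 62 mm (y), level with the ground z = 0; origin at its centre. The lorry fits along x, either way round.
- slab (a point): centre of the top face of the light grey concrete slab of the signal box, 72 mm (its x) by 164 mm (y), top 4 mm above the ground; its +x points at the track, whose near line's centre is 130 mm away. A fence 17 mm high runs along y 85 mm behind it (-x). Fixed.
- lower: lower storey of the signal box: a solid brick block 56 mm (its x) by 116 mm (y) by 50 mm high, flat on top, about 0.22 kg (mass varies by about a third); origin under the centre of the brick block. Three arched windows on its front (+x); a dark slot in the top deck 18 mm from the middle towards the front. Wooden outside steps 15 mm wide stand on its +y end (to y = 73 mm), with a white handrail to 60 mm high.
- lower_front (a point): point on the front face (+x side) of the lower storey, 28 mm ahead of its centre and 25 mm up
- upper: upper storey of the signal box: cream cabin 56 mm (its x) by 116 mm (y) with a flat underside; at 36 to 44 mm height a white gutter board 64 mm by 124 mm overhangs all round and is its widest part (hold it there, 64 mm across x); slate roof above with its ridge along y at 62 mm. Front (+x) all glazed, rear blank; a brick chimney to 78 mm height on the rear slope at x = -19, y = +30 mm. About 0.16 kg (mass varies by about a third); origin under its centre at the underside.
- upper_front (a point): point on the glazed front (+x side) of the upper storey, 28 mm ahead of its centre and 25 mm up
- track: fixed double track on ballast, running along its y; origin at the ground on the centre of the near line, rail tops 12 mm up, second line 75 mm further along +x with another coach on it
- coach: bystander: dark green coach with brown roof on the near line, 290 mm (its y) by 48 mm by 58 mm high; origin under its centre on the rail tops
- signal: fixed white semaphore signal post, 164 mm high, on a 26 mm foot; origin at its foot
- tower: fixed brick water tower beyond the +y end of the slab, 132 mm high: brick shaft 48 mm across, green tank 63 mm across from 90 mm up; origin at its foot
- hut: bystander: brown lineside hut with a tin roof, 42 mm (its x) by 52 mm (y) by 42 mm high with a stove pipe to 54 mm; origin under its centre
- chapel: bystander: cream chapel with slate roof, 80 mm (its x) by 128 mm (y), ridge at 102 mm, belfry at the -y end to 131 mm; origin under its centre
- bungalow: bystander: cream and pink bungalow with brown roofs, 70 mm (its x) by 140 mm (y) by 54 mm high; origin under its centre
- cottage: bystander: red cottage with grey-blue roof, 72 mm (its x) by 108 mm (y), 58 mm high, chimney to 72 mm; origin under its centre
- car: bystander: red saloon car 70 mm (its x) by 26 mm by 24 mm high; origin under its centre
- drums: bystander: pallet with three oil drums in a row, 66 mm (its x) by 28 mm by 31 mm high; origin under its centre
- sleepers: fixed low stack of dark sleepers, 80 mm (its x) by 28 mm by 15 mm high; origin under its centre
- coal: fixed row of low coal bins, 50 mm (its x) by 90 mm (y) by 20 mm high; origin under its centre
- tree: fixed tree 129 mm high, crown 60 mm across; origin at its foot
There are look-alikes about, which are no part of the job. What is shaped like the lorry but yellow is not meant.

How it is judged:
On the way, in this order (a step that is already met when the one before it is completed fails the run):
1. the lorry stands released in the bay (x of lorry in the frame of bay between -0.02 and 0.02 m and y of lorry in the frame of bay between -0.014 and 0.014 m and angle between the x axis of lorry and the x axis of bay, either way round below 0.2 rad and height (world z) of lorry below 0.006 m and contact force between the fingers and lorry below 0.05 N and linear speed of lorry below 0.02 m/s and angular speed of lorry below 0.2 rad/s and angle between lorry's own z axis and vertical below 0.05 rad), for 0.2 s.
2. the lower storey stands released on the slab, centred, front to the track (horizontal distance between lower and slab below 0.009 m and angle between the x axis of lower and the x axis of slab, either way round below 0.1 rad and x of lower_front in the frame of slab above 0.015 m and z of lower in the frame of slab below 0.003 m and contact force between the fingers and lower below 0.05 N and linear speed of lower below 0.02 m/s and angular speed of lower below 0.2 rad/s and angle between lower's own z axis and vertical below 0.05 rad), for 0.2 s.
3. the upper storey stands released on the lower storey, centred, front to the track (horizontal distance between upper and lower below 0.006 m and angle between the x axis of upper and the x axis of lower, either way round below 0.1 rad and x of upper_front in the frame of lower above 0.015 m and z of upper in the frame of lower between 0.047 and 0.053 m and contact force between the fingers and upper below 0.05 N and linear speed of upper below 0.02 m/s and angular speed of upper below 0.2 rad/s and angle between upper's own z axis and vertical below 0.05 rad), for 0.2 s.
At the end, for the whole second after the job is handed in: Lorry in the bay on its wheels (within 20 mm along, 14 mm across, 0.2 rad, either way round); lower storey level on the slab (within 9 mm, 0.1 rad) and upper storey level on the lower one (within 6 mm, 0.1 rad), fronts to the track; all released and at rest (all of step 1 and all of step 2 and all of step 3); the robot touches nothing.
It fails at once if the coach, hut, car or drum pallet is moved by more than 12 mm or tipped (distance of any of coach, hut, car, drums from where it was at the start of the episode above 0.012 m or angle between any of coach, hut, car, drums's own z axis and vertical above 0.2 rad).
It fails at once if the chapel, bungalow or cottage is moved by more than 12 mm or tipped (distance of any of chapel, bungalow, cottage from where it was at the start of the episode above 0.012 m or angle between any of chapel, bungalow, cottage's own z axis and vertical above 0.2 rad).
It fails at once if the lorry is dropped or knocked: it moves faster than 0.45 m/s (a fall of about 10 mm) while not between the fingers (contact force between the fingers and lorry below 0.05 N and linear speed of lorry above 0.45 m/s).
It fails at once if the lower storey is dropped or knocked: it moves faster than 0.45 m/s (a fall of about 10 mm) while not between the fingers (contact force between the fingers and lower below 0.05 N and linear speed of lower above 0.45 m/s).
It fails at once if the upper storey is dropped or knocked: it moves faster than 0.45 m/s (a fall of about 10 mm) while not between the fingers (contact force between the fingers and upper below 0.05 N and linear speed of upper above 0.45 m/s).
It also fails if it takes over 72 s, if anything falls off the work surface, if the arm or the gripper's body presses on something with over 40 N, if the wrist force passes 120 N, or if a joint passes its speed limit or range.

## Working session

There is one attempt and no reset: what is moved stays moved. The work goes in short steps, Python scripts to look and compute and a tool call to move; the robot and the scene stay as the last step left them, time stands still between calls to the robot, and variables do not carry over. Pictures are saved under pics/ and viewed, and the job is handed in when it is done.

Besides the shell and the picture viewer there is one more tool, called after ">>>" by a JSON object that holds its "op" and its "data". step_arm: Moves the arm, as the interface text tells. Its arguments: {"type":"object","properties":{"series":{"type":"array"},"fingers":{"type":"number"},"force":{"type":"number"}},"required":["series"]}

```bash
mkdir -p pics; cat > h.py <<'E'
import numpy as np, cv2
from bench import env
def snap(n,f):
    c=env.read_camera(n); cv2.imwrite('pics/'+f+'.png',c['frame'][:,:,::-1]); np.savez('pics/'+f+'.npz',**c); return c
def ld(f): return dict(np.load('pics/'+f+'.npz'))
def px(c,P):
    P=np.atleast_2d(P); q=P@c['view'][:3,:3].T+c['view'][:3,3]; u=q@c['mtx'].T; return u[:,:2]/u[:,2:]
def ray(c,uv,z):
    uv=np.atleast_2d(uv).astype(float); d=np.c_[uv,np.ones(len(uv))]@np.linalg.inv(c['mtx']).T
    R=c['view'][:3,:3]; o=-R.T@c['view'][:3,3]; w=d@R; return o+w*((z-o[2])/w[:,2])[:,None]
def cloud(c):
    h,w=c['z_map'].shape; v,u=np.mgrid[:h,:w]; z=c['z_map']
    p=(np.dstack([u,v,np.ones_like(u)])@np.linalg.inv(c['mtx']).T)*z[...,None]
    R=c['view'][:3,:3]; return (p-c['view'][:3,3])@R
E
python3 - <<'E'
from h import *
for n in ['scene','side','wrist']:
    c=snap(n,n+'0'); print(n,c['mtx'].tolist(),(-c['view'][:3,:3].T@c['view'][:3,3]))
s=env.get_state(); print(s)
E
```

```text
scene [[541.3024909782297, 0.0, 273.7558644491322], [0.0, 541.3024909782297, 210.09714931099285], [0.0, 0.0, 1.0]] [1.30958333 1.04853785 0.91734348]
side [[533.647472489424, 0.0, 281.2424414932033], [0.0, 533.647472489424, 208.49821828577444], [0.0, 0.0, 1.0]] [0.26903142 1.25721621 0.89474823]
wrist [[341.4336184400702, 0.0, 288.11290844216444], [0.0, 341.4336184400702, 206.54949916503156], [0.0, 0.0, 1.0]] [ 0.35325074 -0.57940218  0.38443772]
{'t': 0.15, 'joints': array([-1.17882852e+00,  1.16377958e-01,  1.44206710e+00, -1.04405231e-05,
        1.58402383e+00, -3.77782552e-02]), 'joint_velocities': array([ 0.00089514, -0.00157252, -0.00322123,  0.00048225,  0.00075465,
        0.00011639]), 'effort': array([ 2.26379663e-03, -7.21758986e+01, -6.22949338e+01,  7.81037542e-02,
        2.24377436e-02, -6.54723090e-05]), 'tcp_pos': array([ 0.28117822, -0.61348648,  0.21810108]), 'tcp_rot': array([-3.06850607e+00, -6.69677286e-01,  2.58551693e-04]), 'wrist_force': array([-0.24724106, -0.27931579, -0.08597793]), 'wrist_torque': array([ 0.006789  , -0.04994672, -0.0181394 ]), 'width': 0.9965048645145258}
```

View pics/scene0.png

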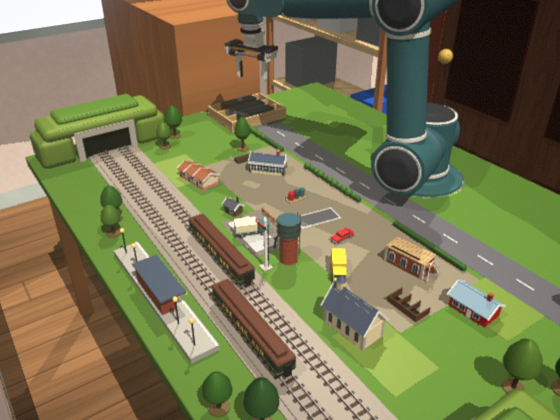

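View pics/side0.png

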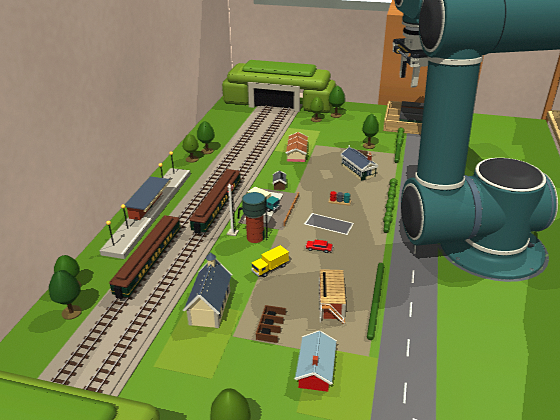

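View pics/wrist0.png

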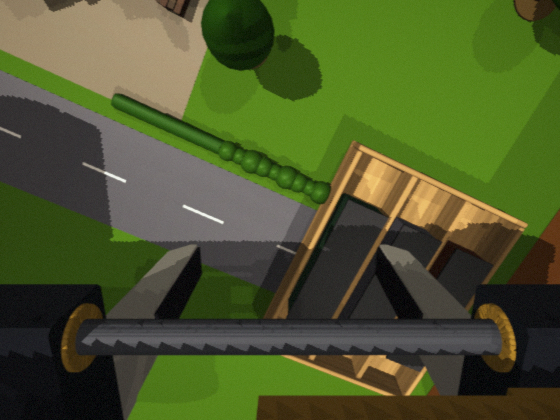

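```bash
python3 - <<'E'
from h import *
a=cv2.imread('pics/scene0.png'); b=cv2.imread('pics/side0.png')
cv2.imwrite('pics/a1.png',cv2.resize(a[145:345,170:510],None,fx=2.3,fy=2.3,interpolation=cv2.INTER_CUBIC))
cv2.imwrite('pics/b1.png',cv2.resize(b[120:395,150:400],None,fx=2.15,fy=2.15,interpolation=cv2.INTER_CUBIC))
E
```

```text
(no output)
```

View pics/a1.png

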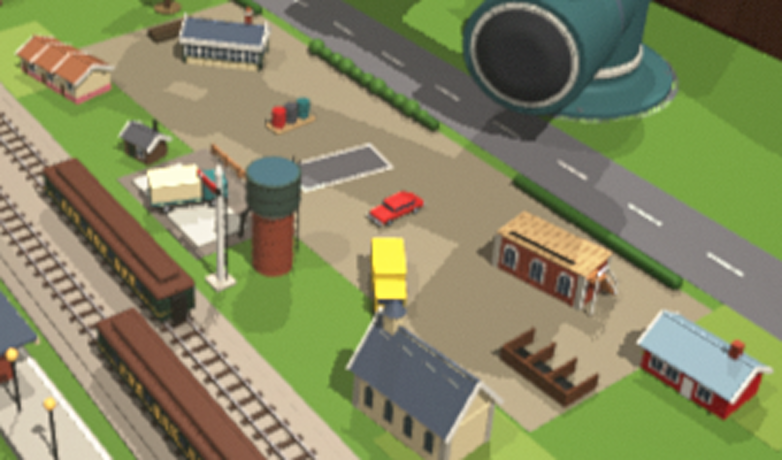

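View pics/b1.png

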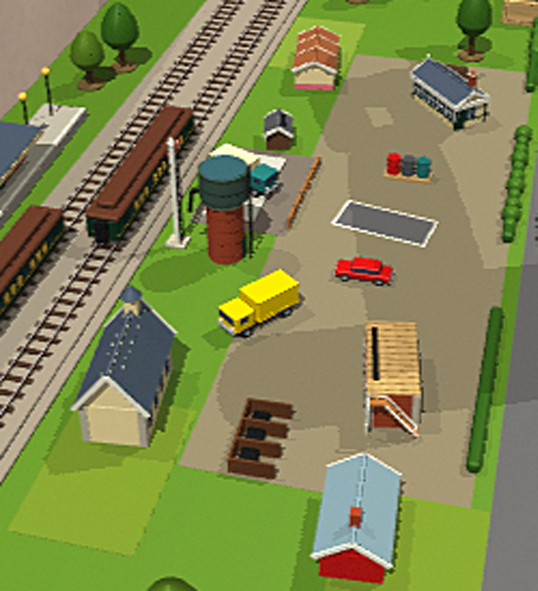

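The scene shows the lorry on the slab between the tower, signal and hut. The bay lies centrally in the yard (side ~(330,223)), the lower storey at side ~(333,290), and the upper storey at side ~(358,162). Next I'll get rough positions from depth.

```bash
python3 - <<'E'
from h import *
c=ld('side0'); P=cloud(c)
def s(x,y): return int(round(150+x/2.15)),int(round(120+y/2.15))
for n,xy in dict(lorrycab=(262,180),lorrybox=(235,155),bay=(385,222),bayTL=(345,205),bayTR=(437,228),bayBR=(430,243),bayBL=(334,223),fenceN=(292,220),fenceF=(318,162),lowerTL=(368,324),lowerTR=(417,324),lowerBR=(420,372),slotT=(377,330),slotB=(376,378),upL=(414,65),upmid=(450,80),chim=(472,75),tower=(223,165),sig=(172,145),hut=(278,122),drums=(408,165),car=(365,268),yellow=(270,295),chapelridge=(130,320),cottage=(360,480),coachend=(105,220),slab=(245,215),slabfar=(275,160),upgut=(485,105),coal=(265,430)).items():
    u,v=s(*xy); print(n,(u,v),P[v,u].round(3))
E
```

```text
lorrycab (272, 204) [ 0.616 -0.004  0.038]
lorrybox (259, 192) [ 0.668 -0.045  0.047]
bay (329, 223) [0.444 0.005 0.005]
bayTL (310, 215) [ 0.507 -0.026  0.002]
bayTR (353, 226) [ 0.376 -0.003  0.001]
bayBR (350, 233) [0.379 0.035 0.002]
bayBL (305, 224) [0.512 0.02  0.001]
fenceN (286, 222) [ 0.568  0.022 -0.   ]
fenceF (298, 195) [ 0.562 -0.11   0.012]
lowerTL (321, 271) [0.419 0.276 0.054]
lowerTR (344, 271) [ 0.372  0.199 -0.   ]
lowerBR (345, 293) [0.357 0.283 0.002]
slotT (325, 273) [0.409 0.277 0.051]
slotB (325, 296) [0.394 0.361 0.055]
upL (343, 150) [ 0.474 -0.461  0.002]
upmid (359, 157) [ 0.402 -0.31   0.061]
chim (370, 155) [ 0.367 -0.313  0.072]
tower (254, 197) [0.633 0.115 0.134]
sig (230, 187) [0.699 0.115 0.155]
hut (279, 177) [ 0.634 -0.156  0.041]
drums (340, 197) [ 0.432 -0.112  0.024]
car (320, 245) [0.448 0.131 0.019]
yellow (276, 257) [0.541 0.241 0.046]
chapelridge (210, 269) [0.659 0.385 0.101]
cottage (317, 343) [0.385 0.509 0.061]
coachend (199, 222) [0.781 0.154 0.055]
slab (264, 220) [0.63  0.036 0.006]
slabfar (278, 194) [ 0.628 -0.12   0.   ]
upgut (376, 169) [ 0.345 -0.347  0.003]
coal (273, 320) [0.502 0.419 0.01 ]
```

```bash
cat >> h.py <<'E'
from scipy.spatial.transform import Rotation as Ro
def plan(x,y,z,yaw=None):
    """total shift in tool axes (mm), turn rz"""
    s=env.get_state(); R=Ro.from_rotvec(s['tcp_rot']).as_matrix(); d=np.array([x,y,z])-s['tcp_pos']
    yw=np.arctan2(R[1,0],R[0,0])
    print('tcp',s['tcp_pos'].round(4),'yaw',yw.round(4),'tilt',R[:,2].round(4),'t',s['t'],'F',s['wrist_force'].round(1),'w',s['width'])
    print('shift mm',(R.T@d*1000).round(1),'len',np.linalg.norm(d)*1e3)
    if yaw is not None:
        t=(yw-yaw+np.pi/2)%np.pi-np.pi/2; t2=(yw-yaw+np.pi)%(2*np.pi)-np.pi; print('rz',t,'(full)',t2)
E
python3 -c "
from h import *
plan(0.46,-0.05,0.27,0)
c=ld('wrist0');print(c['view'].round(3))"
```

```text
tcp [ 0.2812 -0.6135  0.2181] yaw 0.4297 tilt [-3.e-04  8.e-04 -1.e+00] t 0.15 F [-0.2 -0.3 -0.1] w 0.9965048645145258
shift mm [ 397.3 -437.8  -51.5] len 593.4540749042841
rz 0.42974592315373883 (full) 0.42974592315373883
[[ 0.417 -0.909 -0.001 -0.674]
 [-0.872 -0.4    0.282 -0.032]
 [-0.257 -0.117 -0.959  0.392]
 [ 0.     0.     0.     1.   ]]
```

>>> {"op": "step_arm", "data": {"series": [{"dz": -30},{"dx": 36,"dy": -40},{"dx": 36,"dy": -40},{"dx": 36,"dy": -40},{"dx": 36,"dy": -40},{"dx": 36,"dy": -40},{"dx": 36,"dy": -40},{"dx": 36,"dy": -40},{"dx": 36,"dy": -40},{"dx": 36,"dy": -40}]}}

```text
invalid input
```

```bash
python3 -c "
from h import *
plan(0.55,-0.01,0.29,0)"
```

```text
tcp [ 0.2812 -0.6135  0.2181] yaw 0.4297 tilt [-3.e-04  8.e-04 -1.e+00] t 0.15 F [-0.2 -0.3 -0.1] w 0.9965048645145258
shift mm [ 495.8 -436.7  -71.5] len 664.5528834053938
rz 0.42974592315373883 (full) 0.42974592315373883
```

>>> {"op": "step_arm", "data": {"series": [{"dx": 0,"dy": 0,"dz": -30,"rx": 0,"ry": 0,"rz": 0},{"dx": 41,"dy": -36,"dz": -6,"rx": 0,"ry": 0,"rz": 0},{"dx": 41,"dy": -36,"dz": -6,"rx": 0,"ry": 0,"rz": 0},{"dx": 41,"dy": -36,"dz": -6,"rx": 0,"ry": 0,"rz": 0},{"dx": 41,"dy": -36,"dz": -6,"rx": 0,"ry": 0,"rz": 0},{"dx": 41,"dy": -36,"dz": -6,"rx": 0,"ry": 0,"rz": 0},{"dx": 41,"dy": -36,"dz": -6,"rx": 0,"ry": 0,"rz": 0},{"dx": 41,"dy": -36,"dz": 0,"rx": 0,"ry": 0,"rz": 0},{"dx": 41,"dy": -36,"dz": 0,"rx": 0,"ry": 0,"rz": 0},{"dx": 41,"dy": -36,"dz": 0,"rx": 0,"ry": 0,"rz": 0}]}}

```text
t: 1.4
tcp_pos: [0.482, -0.1636, 0.2846]
tcp_rot: [3.069, 0.67, 0.0]
wrist_force: [0.4, -1.3, -0.2]
width: 1.002
```

```bash
python3 -c "
from h import *
plan(0.55,-0.01,0.29,0)"
```

```text
tcp [ 0.482  -0.1636  0.2846] yaw 0.4297 tilt [ 2.e-04 -0.e+00 -1.e+00] t 1.4 F [ 0.4 -1.3 -0.2] w 1.002054929071589
shift mm [ 125.8 -111.3   -5.4] len 168.03125443991706
rz 0.4297125288888455 (full) 0.4297125288888455
```

>>> {"op": "step_arm", "data": {"series": [{"dx": 42,"dy": -37,"dz": -2,"rx": 0,"ry": 0,"rz": 0},{"dx": 42,"dy": -37,"dz": -2,"rx": 0,"ry": 0,"rz": 0},{"dx": 42,"dy": -37,"dz": -2,"rx": 0,"ry": 0,"rz": 0},{"dx": 0,"dy": 0,"dz": 0,"rx": 0,"ry": 0,"rz": 0.14},{"dx": 0,"dy": 0,"dz": 0,"rx": 0,"ry": 0,"rz": 0.14},{"dx": 0,"dy": 0,"dz": 0,"rx": 0,"ry": 0,"rz": 0.15},{"dx": 0,"dy": 0,"dz": 0,"rx": 0,"ry": 0,"rz": 0}]}}

```text
t: 2.28
tcp_pos: [0.5499, -0.0119, 0.2905]
tcp_rot: [-3.142, -0.001, 0.001]
wrist_force: [0.6, 0.4, 0.5]
width: 1.001
```

```bash
python3 -c "
from h import *
plan(0.55,-0.01,0.29,0)
c=snap('wrist','w1');snap('side','side1'); print(c['view'])"
```

```text
tcp [ 0.5499 -0.0119  0.2905] yaw 0.0007 tilt [-3.e-04  0.e+00 -1.e+00] t 2.275 F [0.6 0.4 0.5] w 1.0012479102477252
shift mm [ 0.1 -1.9  0.5] len 1.9235815750596201
rz 0.0006803688822640819 (full) 0.0006803688822643039
[[ 5.44949422e-04 -9.99999851e-01  7.00921066e-06 -1.07129869e-02]
 [-9.59326299e-01 -5.20805695e-04  2.82299097e-01  4.74546618e-01]
 [-2.82299052e-01 -1.60562850e-04 -9.59326441e-01  6.15895731e-01]
 [ 0.00000000e+00  0.00000000e+00  0.00000000e+00  1.00000000e+00]]
```

View pics/w1.png

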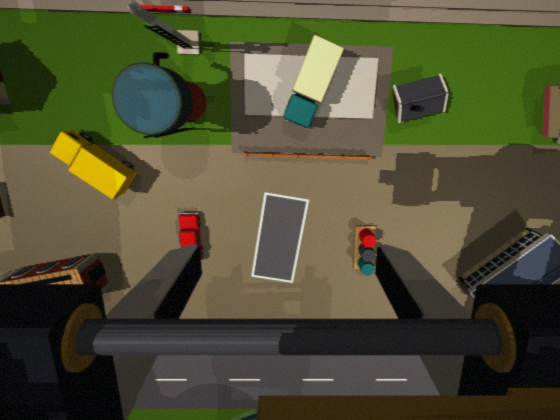

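The wrist view shows the slab at (245–378, 53–118), the lorry on it with box (319,69) and cab (301,110), and the bay at (280,237).

```bash
python3 - <<'E'
from h import *
c=ld('w1'); f=c['frame']; hsv=cv2.cvtColor(f,cv2.COLOR_RGB2HSV)
for p in [(330,60),(318,80),(301,110),(260,70),(350,100),(250,45),(280,237),(266,197)]: print(p,f[p[1],p[0]],hsv[p[1],p[0]])
E
python3 - <<'E'
import cv2
a=cv2.imread('pics/w1.png')
cv2.imwrite('pics/w1z.png',cv2.resize(a[25:290,220:405],None,fx=2.2,fy=2.2,interpolation=cv2.INTER_NEAREST)) if 0 else cv2.imwrite('pics/w1z.png',cv2.resize(a[25:165,220:400],None,fx=4,fy=4,interpolation=cv2.INTER_NEAREST))
E
```

```text
(330, 60) [218 220 156] [ 31  74 220]
(318, 80) [222 223 162] [ 30  70 223]
(301, 110) [ 35 111 107] [ 88 175 111]
(260, 70) [203 195 178] [ 20  31 203]
(350, 100) [198 187 173] [ 17  32 198]
(250, 45) [61 55 49] [15 50 61]
(280, 237) [85 85 83] [30  6 85]
(266, 197) [144 144 140] [ 30   7 144]
```

View pics/w1z.png

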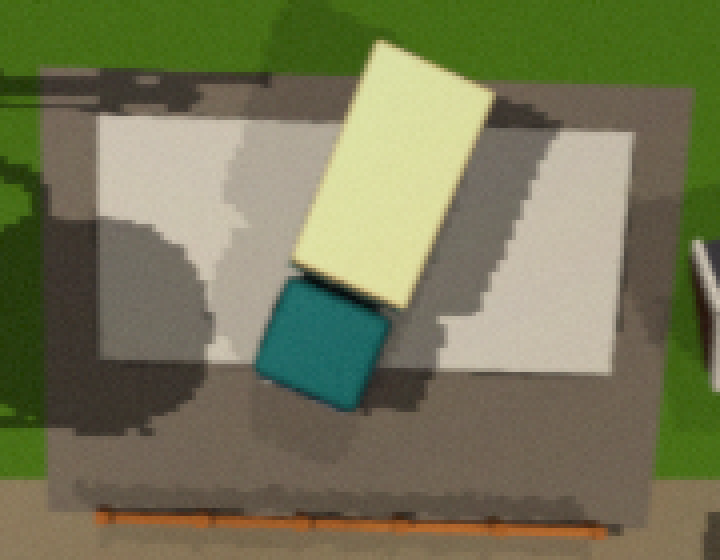

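```bash
cat >> h.py <<'E'
def quad(c,uv,z):
    """4 corners in order; prints centre, side lengths, dir of edge 0->1"""
    p=ray(c,uv,z)[:,:2]; ctr=p.mean(0)
    e=[np.linalg.norm(p[(i+1)%4]-p[i])*1e3 for i in range(4)]
    a=(p[1]-p[0])+(p[2]-p[3]); b=(p[3]-p[0])+(p[2]-p[1])
    print('ctr',ctr.round(4),'edges',np.round(e,1),'ang01',np.arctan2(a[1],a[0]).round(4),'ang03',np.arctan2(b[1],b[0]).round(4)); return ctr
E
python3 - <<'E'
from h import *
c=ld('w1'); z=lambda L:[(220+x/4-.4,25+y/4-.4) for x,y in L]
print('slab');quad(c,z([(98,115),(634,131),(611,374),(98,360)]),.004)
print('lorry box');quad(c,z([(293,262),(408,307),(494,93),(378,41)]),.048)
hsv=cv2.cvtColor(c['frame'],cv2.COLOR_RGB2HSV)
m=((hsv[...,1]<25)&(hsv[...,2]>110)).astype(np.uint8)
m[:,:245]=0;m[:,315:]=0;m[:185]=0;m[290:]=0
m=cv2.morphologyEx(m,cv2.MORPH_CLOSE,np.ones((5,5)))
k=max(cv2.findContours(m,0,2)[0],key=cv2.contourArea)
h=cv2.convexHull(k); q=cv2.approxPolyDP(h,4,True)[:,0]; print(q.tolist())
if len(q)==4: print('bay');quad(c,q,0)
pts=ray(c,k[:,0],0)[:,:2].astype(np.float32)*1000; r=cv2.minAreaRect(pts);print(r)
# lorry box mask
m=((abs(hsv[...,0].astype(int)-30)<4)&(hsv[...,1]>55)&(hsv[...,2]>180)).astype(np.uint8); m[:,:280]=0;m[:,350:]=0;m[110:]=0
k=max(cv2.findContours(m,0,2)[0],key=cv2.contourArea); print(cv2.minAreaRect(ray(c,k[:,0],.048)[:,:2].astype(np.float32)*1000))
# slab depth check, fence, track angle from 'ballast' edges
P=cloud(c)
for u,v in [(318,69),(301,110),(260,70),(280,237)]: print(P[v,u].round(4))
print('fence',ray(c,z([(103,517),(600,534)]),.017))
E
```

```text
slab
ctr [ 0.6526 -0.0374] edges [164.1  72.1 164.7  72.3] ang01 -1.5972 ang03 3.1099
lorry box
ctr [ 0.6687 -0.0434] edges [35.1 60.3 34.6 61.3] ang01 -1.9392 ang03 -0.3778
[[265, 192], [308, 200], [292, 282], [251, 275]]
bay
ctr [0.4465 0.0029] edges [ 60.5 128.7  61.9 128.8] ang01 -1.7592 ang03 2.9666
((446.43524169921875, 2.948383331298828), (62.25606918334961, 130.36639404296875), 80.17164611816406)
((669.2813720703125, -43.14894104003906), (34.51560592651367, 59.771480560302734), 67.70314025878906)
[ 0.6688 -0.0437  0.0486]
[ 0.6247 -0.0255  0.0407]
[0.6719 0.0244 0.0046]
[0.4495 0.0011 0.0008]
fence [[ 0.57021355  0.04453157  0.017     ]
 [ 0.56483761 -0.1154526   0.017     ]]
```

```bash
python3 - <<'E'
from h import *
plan(0.6569,-0.0384,0.016,-0.378)
c=ld('w1'); print('tower tank',ray(c,[(118,98),(180,98),(148,64),(148,134)],.132)[:,:2],'sig foot',ray(c,[(188,41)],0.005), 'sig top', ray(c,[(140,8)],0.164))
E
```

```text
tcp [ 0.5499 -0.0119  0.2906] yaw 0.0034 tilt [-2.e-04  0.e+00 -1.e+00] t 2.375 F [ 0.4 -0.4 -0.8] w 0.9971881598802796
shift mm [106.9  26.8 274.5] len 295.85112694278234
rz 0.38135560511879163 (full) 0.38135560511879163
tower tank [[0.63606107 0.14392789]
 [0.63609172 0.08769369]
 [0.66470616 0.11341692]
 [0.60404027 0.12041131]] sig foot [[0.7044249 0.1105402 0.005    ]] sig top [[0.70089279 0.10275597 0.164     ]]
```

>>> {"op": "step_arm", "data": {"series": [{"dx": 36,"dy": 9,"dz": 10,"rx": 0,"ry": 0,"rz": 0},{"dx": 36,"dy": 9,"dz": 10,"rx": 0,"ry": 0,"rz": 0},{"dx": 35,"dy": 8.5,"dz": 10,"rx": 0,"ry": 0,"rz": 0},{"dx": 0,"dy": 0,"dz": 15,"rx": 0,"ry": 0,"rz": 0.126},{"dx": 0,"dy": 0,"dz": 15,"rx": 0,"ry": 0,"rz": 0.126},{"dx": 0,"dy": 0,"dz": 15,"rx": 0,"ry": 0,"rz": 0.127},{"dx": 0,"dy": 0,"dz": 40,"rx": 0,"ry": 0,"rz": 0},{"dx": 0,"dy": 0,"dz": 40,"rx": 0,"ry": 0,"rz": 0},{"dx": 0,"dy": 0,"dz": 0,"rx": 0,"ry": 0,"rz": 0}], "fingers": 0, "force": 15}}

```text
t: 3.5
tcp_pos: [0.6556, -0.0384, 0.1326]
tcp_rot: [3.085, -0.589, -0.008]
wrist_force: [-0.0, 0.1, 0.8]
width: 1.002
```

```bash
python3 - <<'E'
from h import *
plan(0.6569,-0.0384,0.016,-0.378)
c=snap('wrist','w2')
E
```

```text
tcp [ 0.6556 -0.0384  0.1326] yaw -0.377 tilt [-5.2e-03  5.0e-04 -1.0e+00] t 3.5 F [-0.   0.1  0.8] w 1.002379992601464
shift mm [  1.8  -0.6 116.6] len 116.58120445049238
rz 0.0009983262381838554 (full) 0.0009983262381840774
```

View pics/w2.png

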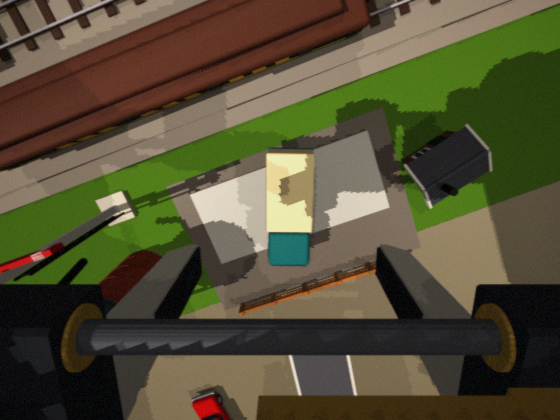

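The lorry is axis-aligned between the fingers (box centre x ≈ 290, cx = 288), so I'll descend.

>>> {"op": "step_arm", "data": {"series": [{"dx": 0,"dy": 0,"dz": 35,"rx": 0,"ry": 0,"rz": 0},{"dx": 0,"dy": 0,"dz": 35,"rx": 0,"ry": 0,"rz": 0},{"dx": 0,"dy": 0,"dz": 25,"rx": 0,"ry": 0,"rz": 0},{"dx": 0,"dy": 0,"dz": 14,"rx": 0,"ry": 0,"rz": 0},{"dx": 0,"dy": 0,"dz": 7,"rx": 0,"ry": 0,"rz": 0},{"dx": 0,"dy": 0,"dz": 0,"rx": 0,"ry": 0,"rz": 0}]}}

```text
t: 4.3
tcp_pos: [0.6574, -0.0384, 0.0205]
tcp_rot: [-3.085, 0.592, -0.001]
wrist_force: [-0.2, 1.1, 0.4]
width: 0.999
```

>>> {"op": "step_arm", "data": {"series": [{"dx": 0,"dy": 0,"dz": 0,"rx": 0,"ry": 0,"rz": 0},{"dx": 0,"dy": 0,"dz": 0,"rx": 0,"ry": 0,"rz": 0},{"dx": 0,"dy": 0,"dz": 0,"rx": 0,"ry": 0,"rz": 0},{"dx": 0,"dy": 0,"dz": 0,"rx": 0,"ry": 0,"rz": 0},{"dx": 0,"dy": 0,"dz": 0,"rx": 0,"ry": 0,"rz": 0},{"dx": 0,"dy": 0,"dz": 0,"rx": 0,"ry": 0,"rz": 0},{"dx": 0,"dy": 0,"dz": 0,"rx": 0,"ry": 0,"rz": 0},{"dx": 0,"dy": 0,"dz": 0,"rx": 0,"ry": 0,"rz": 0}], "fingers": 255, "force": 12}}

```text
t: 5.3
tcp_pos: [0.657, -0.0385, 0.0197]
tcp_rot: [3.085, -0.592, 0.0]
wrist_force: [-0.1, -0.8, 0.3]
width: 0.387
```

```bash
python3 - <<'E'
from h import *
plan(0.4465,0.003,0.066,-0.173)
c=snap('wrist','w3')
E
```

```text
tcp [ 0.657  -0.0385  0.0197] yaw -0.3792 tilt [ 0.e+00 -1.e-04 -1.e+00] t 5.3 F [-0.1 -0.8  0.3] w 0.3866161695927679
shift mm [-210.9   39.4  -46.4] len 219.4799976761004
rz -0.20622470356256373 (full) -0.20622470356256395
```

View pics/w3.png

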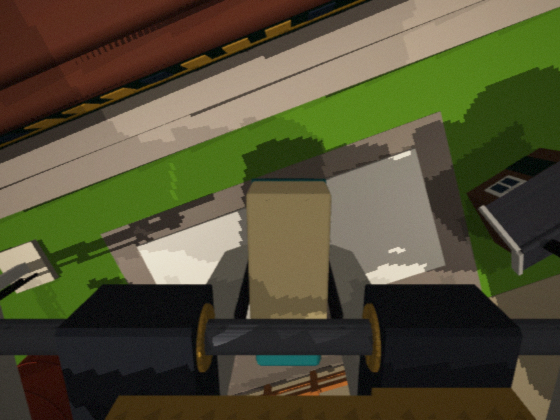

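Gripped at 36 mm. Now lift, turn and carry to the bay.

>>> {"op": "step_arm", "data": {"series": [{"dx": 0,"dy": 0,"dz": -6,"rx": 0,"ry": 0,"rz": 0},{"dx": 0,"dy": 0,"dz": -18,"rx": 0,"ry": 0,"rz": 0},{"dx": 0,"dy": 0,"dz": -20,"rx": 0,"ry": 0,"rz": 0},{"dx": 0,"dy": 0,"dz": -16,"rx": 0,"ry": 0,"rz": 0},{"dx": 0,"dy": 0,"dz": 0,"rx": 0,"ry": 0,"rz": -0.1},{"dx": 0,"dy": 0,"dz": 0,"rx": 0,"ry": 0,"rz": -0.106},{"dx": -20,"dy": 0,"dz": 0,"rx": 0,"ry": 0,"rz": 0},{"dx": -35,"dy": -1,"dz": 0,"rx": 0,"ry": 0,"rz": 0},{"dx": -35,"dy": -1,"dz": 0,"rx": 0,"ry": 0,"rz": 0},{"dx": -35,"dy": -1,"dz": 0,"rx": 0,"ry": 0,"rz": 0}]}}

```text
t: 6.6
tcp_pos: [0.5335, -0.0138, 0.0806]
tcp_rot: [-3.13, 0.272, -0.001]
wrist_force: [1.3, -0.6, -0.3]
width: 0.388
```

>>> {"op": "step_arm", "data": {"series": [{"dx": -35,"dy": -1,"dz": 0,"rx": 0,"ry": 0,"rz": 0},{"dx": -32,"dy": -1,"dz": 0,"rx": 0,"ry": 0,"rz": 0},{"dx": -18,"dy": 0,"dz": 0,"rx": 0,"ry": 0,"rz": 0},{"dx": 0,"dy": 0,"dz": 0,"rx": 0,"ry": 0,"rz": 0},{"dx": 0,"dy": 0,"dz": 0,"rx": 0,"ry": 0,"rz": 0}]}}

```text
t: 7.22
tcp_pos: [0.4517, 0.0026, 0.0803]
tcp_rot: [-3.13, 0.272, -0.002]
wrist_force: [0.7, -0.5, -1.3]
width: 0.385
```

```bash
python3 - <<'E'
from h import *
plan(0.4504,0.0023,0.0162,-0.173)
c=snap('wrist','w4');snap('side','side4')
E
```

```text
tcp [0.4517 0.0026 0.0803] yaw -0.1732 tilt [ 1.1e-03 -1.0e-04 -1.0e+00] t 7.225 F [ 0.7 -0.5 -1.3] w 0.3849716497214481
shift mm [-1.3  0.5 64.1] len 64.14631387236783
rz -0.000205357379240656 (full) -0.000205357379240656
```

View pics/w4.png

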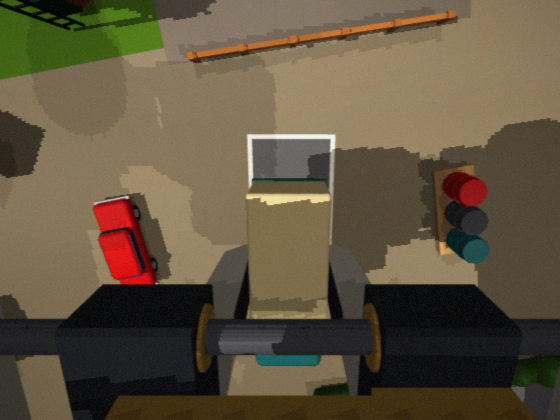

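View pics/side4.png

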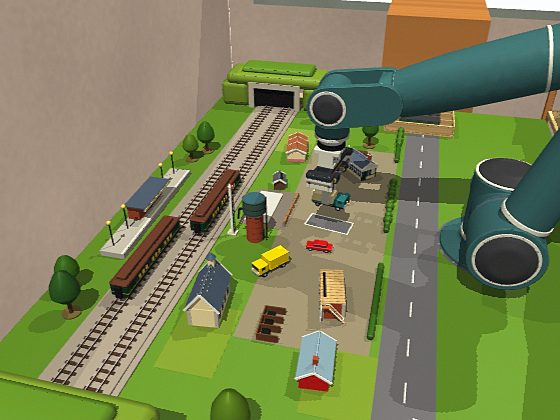

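The lorry is held level and lines up with the bay's long axis, so I'll lower it.

>>> {"op": "step_arm", "data": {"series": [{"dx": -1,"dy": 0,"dz": 20,"rx": 0,"ry": 0,"rz": 0},{"dx": 0,"dy": 0,"dz": 20,"rx": 0,"ry": 0,"rz": 0},{"dx": 0,"dy": 0,"dz": 12,"rx": 0,"ry": 0,"rz": 0},{"dx": 0,"dy": 0,"dz": 6,"rx": 0,"ry": 0,"rz": 0},{"dx": 0,"dy": 0,"dz": 3,"rx": 0,"ry": 0,"rz": 0},{"dx": 0,"dy": 0,"dz": 1.5,"rx": 0,"ry": 0,"rz": 0},{"dx": 0,"dy": 0,"dz": 1,"rx": 0,"ry": 0,"rz": 0},{"dx": 0,"dy": 0,"dz": 0.5,"rx": 0,"ry": 0,"rz": 0},{"dx": 0,"dy": 0,"dz": 0,"rx": 0,"ry": 0,"rz": 0}]}}

```text
t: 8.45
tcp_pos: [0.4501, 0.0029, 0.0158]
tcp_rot: [-3.13, 0.272, -0.0]
wrist_force: [-0.1, 0.3, -2.0]
width: 0.386
```

>>> {"op": "step_arm", "data": {"series": [{"dx": 0,"dy": 0,"dz": 0.7,"rx": 0,"ry": 0,"rz": 0},{"dx": 0,"dy": 0,"dz": 0,"rx": 0,"ry": 0,"rz": 0}]}}

```text
t: 8.7
tcp_pos: [0.4502, 0.0028, 0.0155]
tcp_rot: [-3.13, 0.272, -0.001]
wrist_force: [-3.5, 0.5, 5.5]
width: 0.386
```

>>> {"op": "step_arm", "data": {"series": [{"dx": 0,"dy": 0,"dz": 0,"rx": 0,"ry": 0,"rz": 0},{"dx": 0,"dy": 0,"dz": 0,"rx": 0,"ry": 0,"rz": 0},{"dx": 0,"dy": 0,"dz": 0,"rx": 0,"ry": 0,"rz": 0},{"dx": 0,"dy": 0,"dz": 0,"rx": 0,"ry": 0,"rz": 0},{"dx": 0,"dy": 0,"dz": 0,"rx": 0,"ry": 0,"rz": 0},{"dx": 0,"dy": 0,"dz": -30,"rx": 0,"ry": 0,"rz": 0},{"dx": 0,"dy": 0,"dz": -50,"rx": 0,"ry": 0,"rz": 0},{"dx": 0,"dy": 0,"dz": -60,"rx": 0,"ry": 0,"rz": 0},{"dx": 0,"dy": 0,"dz": -60,"rx": 0,"ry": 0,"rz": 0},{"dx": 0,"dy": 0,"dz": -40,"rx": 0,"ry": 0,"rz": 0}], "fingers": 60}}

```text
t: 9.95
tcp_pos: [0.4501, 0.0028, 0.258]
tcp_rot: [-3.13, 0.272, -0.004]
wrist_force: [0.3, -0.6, 0.1]
width: 0.765
```

```bash
python3 - <<'E'
from h import *
plan(0.4,0.25,0.27,0)
c=snap('wrist','w5')
E
```

```text
tcp [0.4501 0.0028 0.258 ] yaw -0.1732 tilt [ 2.6e-03 -1.0e-04 -1.0e+00] t 9.95 F [ 0.3 -0.6  0.1] w 0.764939841476181
shift mm [ -92.  -234.8  -12.1] len 252.48089431725856
rz -0.1731870801229265 (full) -0.1731870801229265
```

View pics/w5.png

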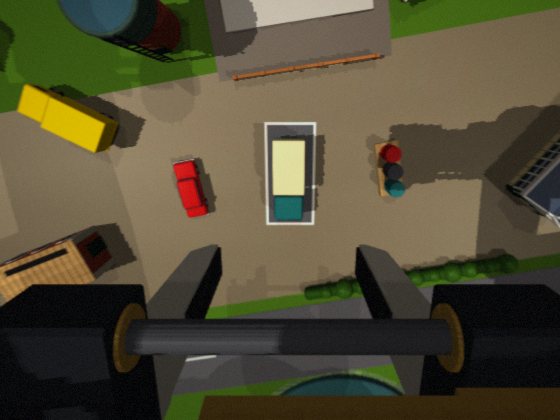

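The lorry sits centred in the bay. Next is the lower storey, to be viewed from above with the jaws along its x.

>>> {"op": "step_arm", "data": {"series": [{"dx": -15,"dy": -37,"dz": -2,"rx": 0,"ry": 0,"rz": 0},{"dx": -15,"dy": -37,"dz": -2,"rx": 0,"ry": 0,"rz": 0},{"dx": -15,"dy": -37,"dz": -2,"rx": 0,"ry": 0,"rz": 0},{"dx": -15,"dy": -37,"dz": -2,"rx": 0,"ry": 0,"rz": 0},{"dx": -15,"dy": -37,"dz": -2,"rx": 0,"ry": 0,"rz": 0},{"dx": -16,"dy": -38,"dz": -2,"rx": 0,"ry": 0,"rz": 0},{"dx": -16,"dy": -38,"dz": -2,"rx": 0,"ry": 0,"rz": 0}], "fingers": 0}}

```text
t: 10.88
tcp_pos: [0.389, 0.2797, 0.2688]
tcp_rot: [3.13, -0.272, 0.0]
wrist_force: [1.0, 0.4, -0.3]
width: 0.999
```

>>> {"op": "step_arm", "data": {"series": [{"dx": 0,"dy": 0,"dz": 0,"rx": 0,"ry": 0,"rz": -0.18},{"dx": 0,"dy": 0,"dz": 0,"rx": 0,"ry": 0,"rz": -0.18},{"dx": 0,"dy": 0,"dz": 0,"rx": 0,"ry": 0,"rz": -0.18},{"dx": 0,"dy": 0,"dz": 0,"rx": 0,"ry": 0,"rz": -0.18},{"dx": 0,"dy": 0,"dz": 0,"rx": 0,"ry": 0,"rz": -0.18},{"dx": 0,"dy": 0,"dz": 0,"rx": 0,"ry": 0,"rz": -0.18},{"dx": 0,"dy": 0,"dz": 0,"rx": 0,"ry": 0,"rz": -0.18},{"dx": 0,"dy": 0,"dz": 0,"rx": 0,"ry": 0,"rz": -0.18},{"dx": 0,"dy": 0,"dz": 0,"rx": 0,"ry": 0,"rz": -0.18},{"dx": 0,"dy": 0,"dz": 0,"rx": 0,"ry": 0,"rz": -0.18}]}}

```text
t: 12.12
tcp_pos: [0.3895, 0.2784, 0.2686]
tcp_rot: [-2.152, -2.289, 0.0]
wrist_force: [-0.6, -0.2, 0.5]
width: 0.997
```

>>> {"op": "step_arm", "data": {"series": [{"dx": 0,"dy": 0,"dz": 0,"rx": 0,"ry": 0,"rz": -0.12},{"dx": 0,"dy": 0,"dz": 0,"rx": 0,"ry": 0,"rz": 0},{"dx": 0,"dy": 0,"dz": 0,"rx": 0,"ry": 0,"rz": 0}]}}

```text
t: 12.5
tcp_pos: [0.3896, 0.2784, 0.2688]
tcp_rot: [-2.021, -2.405, 0.0]
wrist_force: [0.1, -0.4, -0.5]
width: 1.0
```

```bash
python3 - <<'E'
from h import *
plan(0.39,0.28,0.27,1.746)
print(env.get_state()['joints'].round(2))
c=snap('wrist','w6')
E
```

```text
tcp [0.3896 0.2784 0.2688] yaw 1.7439 tilt [-1.e-04 -0.e+00 -1.e+00] t 12.5 F [ 0.1 -0.4 -0.5] w 1.0001703631025627
shift mm [ 1.5  0.7 -1.2] len 2.067418742872507
rz -0.0020819667452740553 (full) -0.0020819667452740553
[ 0.57 -0.33  1.77  0.    1.7   0.39]
```

View pics/w6.png

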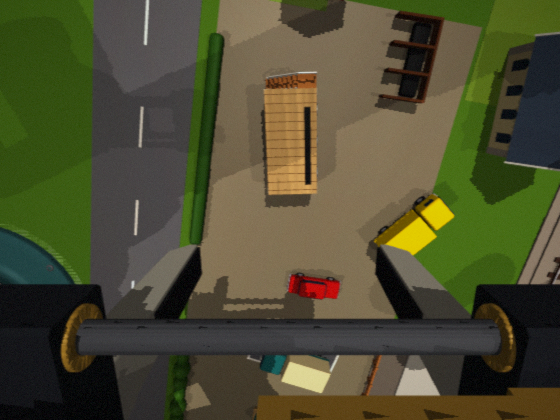

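```bash
python3 - <<'E'
import cv2
a=cv2.imread('pics/w6.png')
cv2.imwrite('pics/w6z.png',cv2.resize(a[62:206,220:370],None,fx=4,fy=4,interpolation=cv2.INTER_NEAREST))
E
```

```text
(no output)
```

View pics/w6z.png

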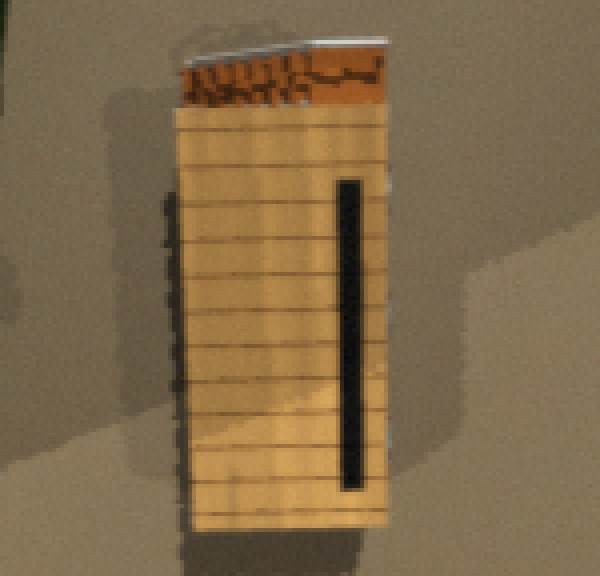

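```bash
python3 - <<'E'
from h import *
c=ld('w6'); z=lambda L:[(220+x/4-.4,62+y/4-.4) for x,y in L]
quad(c,z([(175,108),(388,105),(389,525),(192,530)]),.05)
P=cloud(c); print(P[120,285],P[180,285])
s=z([(349,181),(352,490)]); print('slot',ray(c,s,.05))
# mask based
hsv=cv2.cvtColor(c['frame'],cv2.COLOR_RGB2HSV)
m=((abs(hsv[...,0].astype(int)-18)<5)&(hsv[...,1]>105)&(hsv[...,2]>110)).astype(np.uint8); m[:,:255]=0;m[:,325:]=0;m[:84]=0;m[200:]=0
m=cv2.morphologyEx(m,cv2.MORPH_CLOSE,np.ones((7,7)))
k=max(cv2.findContours(m,0,2)[0],key=cv2.contourArea); print(cv2.boundingRect(k),cv2.minAreaRect(ray(c,k[:,0],.05)[:,:2].astype(np.float32)*1000))
E
```

```text
ctr [0.3867 0.3189] edges [ 56.8 115.5  57.3 116.2] ang01 0.1928 ang03 -1.3737
[0.37574352 0.34233319 0.05053518] [0.38709825 0.2763382  0.04989056]
slot [[0.39671052 0.36000285 0.05      ]
 [0.41359913 0.27610056 0.05      ]]
(263, 84, 55, 111) ((386.27691650390625, 320.9849548339844), (57.420684814453125, 121.41693115234375), 11.472540855407715)
```

```bash
python3 - <<'E'
from h import *
plan(0.3867,0.3189,0.013,1.769)
E
```

```text
tcp [0.3896 0.2784 0.2688] yaw 1.7445 tilt [-1.e-04 -0.e+00 -1.e+00] t 12.55 F [ 0.2 -0.4  0.1] w 1.002052564146778
shift mm [ 40.4   4.2 255.8] len 259.0508874016107
rz -0.024507396157533723 (full) -0.024507396157533723
```

>>> {"op": "step_arm", "data": {"series": [{"dx": 20,"dy": 2,"dz": 20,"rx": 0,"ry": 0,"rz": 0},{"dx": 20.4,"dy": 2.2,"dz": 30,"rx": 0,"ry": 0,"rz": -0.025},{"dx": 0,"dy": 0,"dz": 45,"rx": 0,"ry": 0,"rz": 0},{"dx": 0,"dy": 0,"dz": 45,"rx": 0,"ry": 0,"rz": 0},{"dx": 0,"dy": 0,"dz": 20,"rx": 0,"ry": 0,"rz": 0},{"dx": 0,"dy": 0,"dz": 0,"rx": 0,"ry": 0,"rz": 0},{"dx": 0,"dy": 0,"dz": 0,"rx": 0,"ry": 0,"rz": 0}]}}

```text
t: 13.42
tcp_pos: [0.3873, 0.3194, 0.1109]
tcp_rot: [1.987, 2.432, 0.003]
wrist_force: [0.3, -1.1, 0.1]
width: 0.995
```

```bash
python3 - <<'E'
from h import *
plan(0.3867,0.3189,0.013,1.769)
snap('wrist','w7')
E
```

```text
tcp [0.3873 0.3194 0.1109] yaw 1.7714 tilt [ 0.0018  0.0013 -1.    ] t 13.425 F [ 0.3 -1.1  0.1] w 0.9949407969117944
shift mm [-0.4 -0.9 97.9] len 97.86157874998918
rz 0.0024086700912617776 (full) 0.0024086700912615555
```

View pics/w7.png

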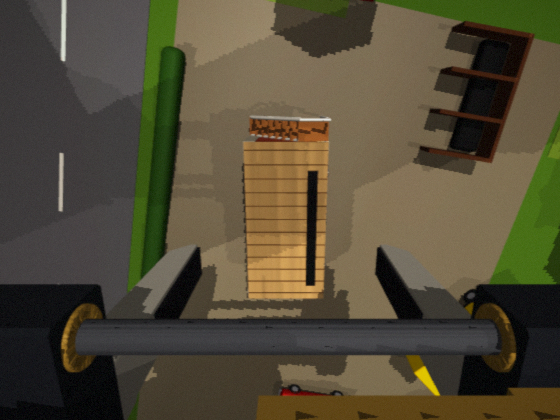

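The block is square and centred between the fingers, with its deck at x 243–328. Now descend and grip.

>>> {"op": "step_arm", "data": {"series": [{"dx": 0,"dy": 0,"dz": 30,"rx": 0,"ry": 0,"rz": 0},{"dx": 0,"dy": 0,"dz": 30,"rx": 0,"ry": 0,"rz": 0},{"dx": 0,"dy": 0,"dz": 20,"rx": 0,"ry": 0,"rz": 0},{"dx": 0,"dy": 0,"dz": 12,"rx": 0,"ry": 0,"rz": 0},{"dx": 0,"dy": 0,"dz": 6,"rx": 0,"ry": 0,"rz": 0},{"dx": 0,"dy": 0,"dz": 0,"rx": 0,"ry": 0,"rz": 0}]}}

```text
t: 14.22
tcp_pos: [0.3869, 0.319, 0.0114]
tcp_rot: [1.987, 2.433, 0.001]
wrist_force: [-0.2, 0.8, 0.7]
width: 1.0
```

>>> {"op": "step_arm", "data": {"series": [{"dx": 0,"dy": 0,"dz": 0,"rx": 0,"ry": 0,"rz": 0},{"dx": 0,"dy": 0,"dz": 0,"rx": 0,"ry": 0,"rz": 0},{"dx": 0,"dy": 0,"dz": 0,"rx": 0,"ry": 0,"rz": 0},{"dx": 0,"dy": 0,"dz": 0,"rx": 0,"ry": 0,"rz": 0},{"dx": 0,"dy": 0,"dz": 0,"rx": 0,"ry": 0,"rz": 0},{"dx": 0,"dy": 0,"dz": 0,"rx": 0,"ry": 0,"rz": 0}], "fingers": 255, "force": 18}}

```text
t: 14.98
tcp_pos: [0.3866, 0.3189, 0.011]
tcp_rot: [-1.987, -2.433, 0.0]
wrist_force: [-0.9, 0.3, 2.6]
width: 0.604
```

```bash
python3 - <<'E'
from h import *
plan(0.6526,-0.0374,0.08,np.pi/2-0.030)
snap('wrist','w8')
E
```

```text
tcp [0.3866 0.3189 0.011 ] yaw 1.7718 tilt [-0.  0. -1.] t 14.975 F [-0.9  0.3  2.6] w 0.6037737897055523
shift mm [-402.2  189.5  -69. ] len 449.95492589321225
rz 0.23100900418449077 (full) 0.23100900418449077
```

View pics/w8.png

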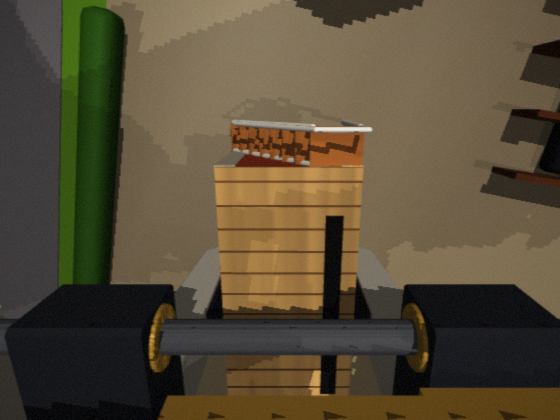

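Gripped at 56 mm. Lift high above tower and signal, turn, then carry.

>>> {"op": "step_arm", "data": {"series": [{"dx": 0,"dy": 0,"dz": -6,"rx": 0,"ry": 0,"rz": 0},{"dx": 0,"dy": 0,"dz": -20,"rx": 0,"ry": 0,"rz": 0},{"dx": 0,"dy": 0,"dz": -32,"rx": 0,"ry": 0,"rz": 0},{"dx": 0,"dy": 0,"dz": -36,"rx": 0,"ry": 0,"rz": 0},{"dx": 0,"dy": 0,"dz": -36,"rx": 0,"ry": 0,"rz": 0},{"dx": 0,"dy": 0,"dz": -36,"rx": 0,"ry": 0,"rz": 0},{"dx": 0,"dy": 0,"dz": -24,"rx": 0,"ry": 0,"rz": 0.05},{"dx": 0,"dy": 0,"dz": 0,"rx": 0,"ry": 0,"rz": 0.09},{"dx": 0,"dy": 0,"dz": 0,"rx": 0,"ry": 0,"rz": 0.09},{"dx": 0,"dy": 0,"dz": 0,"rx": 0,"ry": 0,"rz": 0}]}}

```text
t: 16.27
tcp_pos: [0.3866, 0.3189, 0.2011]
tcp_rot: [2.253, 2.19, 0.0]
wrist_force: [-0.6, -0.9, -0.7]
width: 0.601
```

>>> {"op": "step_arm", "data": {"series": [{"dx": -20,"dy": 16,"dz": 0,"rx": 0,"ry": 0,"rz": 0},{"dx": -34,"dy": 27,"dz": 0,"rx": 0,"ry": 0,"rz": 0},{"dx": -34,"dy": 27,"dz": 0,"rx": 0,"ry": 0,"rz": 0},{"dx": -34,"dy": 27,"dz": 0,"rx": 0,"ry": 0,"rz": 0},{"dx": -34,"dy": 27,"dz": 0,"rx": 0,"ry": 0,"rz": 0},{"dx": -34,"dy": 27,"dz": 0,"rx": 0,"ry": 0,"rz": 0},{"dx": -34,"dy": 27,"dz": 0,"rx": 0,"ry": 0,"rz": 0},{"dx": -34,"dy": 27,"dz": 0,"rx": 0,"ry": 0,"rz": 0},{"dx": -34,"dy": 27,"dz": 0,"rx": 0,"ry": 0,"rz": 0},{"dx": -34,"dy": 27,"dz": 0,"rx": 0,"ry": 0,"rz": 0}]}}

```text
t: 17.52
tcp_pos: [0.6368, -0.0158, 0.2009]
tcp_rot: [-2.251, -2.192, 0.0]
wrist_force: [0.5, -0.1, -1.1]
width: 0.604
```

>>> {"op": "step_arm", "data": {"series": [{"dx": -15,"dy": 12,"dz": 0,"rx": 0,"ry": 0,"rz": 0},{"dx": 0,"dy": 0,"dz": 0,"rx": 0,"ry": 0,"rz": 0},{"dx": 0,"dy": 0,"dz": 0,"rx": 0,"ry": 0,"rz": 0}]}}

```text
t: 17.9
tcp_pos: [0.6472, -0.029, 0.201]
tcp_rot: [-2.252, -2.19, -0.0]
wrist_force: [-0.4, 0.2, -2.1]
width: 0.602
```

```bash
python3 - <<'E'
from h import *
plan(0.6526,-0.0374,0.015,np.pi/2-0.030)
snap('wrist','w9');snap('side','side9');snap('scene','scene9')
a=cv2.imread('pics/side9.png')[100:280,190:340];b=cv2.imread('pics/scene9.png')[110:290,190:340]
cv2.imwrite('pics/m9.png',cv2.resize(np.hstack([a,b]),None,fx=2.6,fy=2.6,interpolation=2))
E
```

```text
tcp [ 0.6472 -0.029   0.201 ] yaw 1.543 tilt [-2.e-04  3.e-04 -1.e+00] t 17.9 F [-0.4  0.2 -2.1] w 0.6018214199103847
shift mm [ -8.3   5.7 186. ] len 186.2858564010332
rz 0.0021629776178735405 (full) 0.0021629776178735405
```

View pics/m9.png

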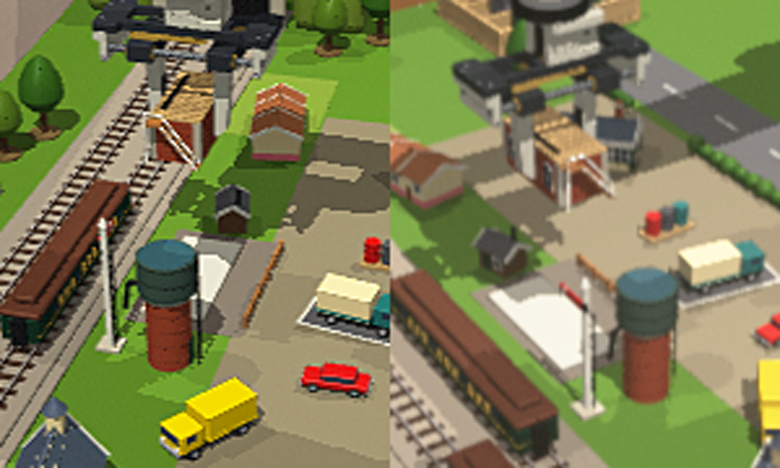

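View pics/w9.png

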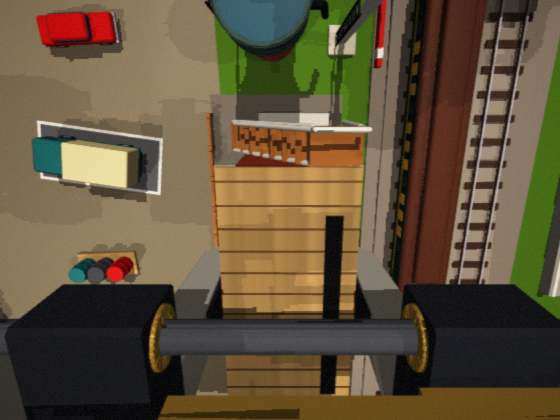

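The block is held level over the slab, and the lorry sits well in the bay. Centre it and lower.

>>> {"op": "step_arm", "data": {"series": [{"dx": -8.3,"dy": 5.7,"dz": 0,"rx": 0,"ry": 0,"rz": 0.002},{"dx": 0,"dy": 0,"dz": 25,"rx": 0,"ry": 0,"rz": 0},{"dx": 0,"dy": 0,"dz": 35,"rx": 0,"ry": 0,"rz": 0},{"dx": 0,"dy": 0,"dz": 35,"rx": 0,"ry": 0,"rz": 0},{"dx": 0,"dy": 0,"dz": 35,"rx": 0,"ry": 0,"rz": 0},{"dx": 0,"dy": 0,"dz": 20,"rx": 0,"ry": 0,"rz": 0},{"dx": 0,"dy": 0,"dz": 10,"rx": 0,"ry": 0,"rz": 0},{"dx": 0,"dy": 0,"dz": 0,"rx": 0,"ry": 0,"rz": 0},{"dx": 0,"dy": 0,"dz": 0,"rx": 0,"ry": 0,"rz": 0}]}}

```text
t: 19.18
tcp_pos: [0.6537, -0.0384, 0.0423]
tcp_rot: [2.255, 2.186, 0.002]
wrist_force: [-0.5, -0.3, -2.2]
width: 0.601
```

```bash
python3 - <<'E'
from h import *
plan(0.6526,-0.0374,0.015,np.pi/2-0.030)
snap('wrist','w10')
E
```

```text
tcp [ 0.6537 -0.0384  0.0423] yaw 1.5398 tilt [ 1.7e-03 -2.0e-04 -1.0e+00] t 19.175 F [-0.5 -0.3 -2.2] w 0.6006748904877608
shift mm [ 1.  -1.2 27.3] len 27.375033989706196
rz -0.00103750104483602 (full) -0.00103750104483602
```

View pics/w10.png

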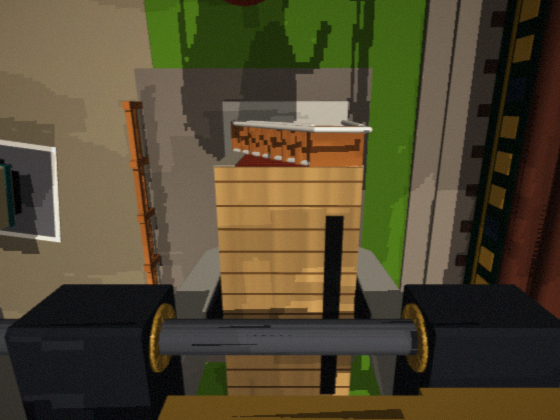

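```bash
python3 - <<'E'
from h import *
c=ld('w10'); print(ray(c,[(224,101),(348,101)],.004), ray(c,[(224,101),(348,101)],.004).mean(0))
c=ld('w2'); quad(c,[(191,194),(367,131),(388,208),(227,264)],.004)
E
```

```text
[[0.62021936 0.04561003 0.004     ]
 [0.69123346 0.04340334 0.004     ]] [0.65572641 0.04450668 0.004     ]
ctr [ 0.6514 -0.0386] edges [162.7  72.  158.1  74.3] ang01 -1.5968 ang03 3.1283
```

Slab estimates agree to about 1 mm across views. Finish lowering.

>>> {"op": "step_arm", "data": {"series": [{"dx": 1,"dy": -0.8,"dz": 12,"rx": 0,"ry": 0,"rz": 0},{"dx": 0,"dy": 0,"dz": 8,"rx": 0,"ry": 0,"rz": 0},{"dx": 0,"dy": 0,"dz": 4,"rx": 0,"ry": 0,"rz": 0},{"dx": 0,"dy": 0,"dz": 2,"rx": 0,"ry": 0,"rz": 0},{"dx": 0,"dy": 0,"dz": 1,"rx": 0,"ry": 0,"rz": 0},{"dx": 0,"dy": 0,"dz": 0,"rx": 0,"ry": 0,"rz": 0}]}}

```text
t: 19.98
tcp_pos: [0.6523, -0.0372, 0.015]
tcp_rot: [-2.256, -2.187, 0.0]
wrist_force: [-8.3, 0.1, 8.5]
width: 0.602
```

>>> {"op": "step_arm", "data": {"series": [{"dx": 0,"dy": 0,"dz": 0.5,"rx": 0,"ry": 0,"rz": 0},{"dx": 0,"dy": 0,"dz": 0,"rx": 0,"ry": 0,"rz": 0}]}}

```text
t: 20.23
tcp_pos: [0.6523, -0.0372, 0.015]
tcp_rot: [-2.256, -2.187, 0.0]
wrist_force: [-11.4, 0.2, 14.9]
width: 0.602
```

Firm contact. Release and rise.

>>> {"op": "step_arm", "data": {"series": [{"dx": 0,"dy": 0,"dz": -0.5,"rx": 0,"ry": 0,"rz": 0},{"dx": 0,"dy": 0,"dz": 0,"rx": 0,"ry": 0,"rz": 0},{"dx": 0,"dy": 0,"dz": 0,"rx": 0,"ry": 0,"rz": 0},{"dx": 0,"dy": 0,"dz": 0,"rx": 0,"ry": 0,"rz": 0},{"dx": 0,"dy": 0,"dz": 0,"rx": 0,"ry": 0,"rz": 0},{"dx": 0,"dy": 0,"dz": -25,"rx": 0,"ry": 0,"rz": 0},{"dx": 0,"dy": 0,"dz": -45,"rx": 0,"ry": 0,"rz": 0},{"dx": 0,"dy": 0,"dz": -50,"rx": 0,"ry": 0,"rz": 0},{"dx": 0,"dy": 0,"dz": -50,"rx": 0,"ry": 0,"rz": 0},{"dx": 0,"dy": 0,"dz": -40,"rx": 0,"ry": 0,"rz": 0}], "fingers": 40}}

```text
t: 21.48
tcp_pos: [0.6524, -0.0373, 0.2263]
tcp_rot: [2.255, 2.186, 0.002]
wrist_force: [-0.5, 0.3, -0.2]
width: 0.844
```

>>> {"op": "step_arm", "data": {"series": [{"dx": -30,"dy": 0,"dz": -20,"rx": 0,"ry": 0,"rz": 0},{"dx": -40,"dy": 0,"dz": 0,"rx": 0,"ry": 0,"rz": 0},{"dx": 0,"dy": 0,"dz": 0,"rx": 0,"ry": 0,"rz": 0},{"dx": 0,"dy": 0,"dz": 0,"rx": 0,"ry": 0,"rz": 0}], "fingers": 0}}

```text
t: 21.98
tcp_pos: [0.6501, -0.1069, 0.2437]
tcp_rot: [-2.256, -2.186, 0.0]
wrist_force: [-0.3, 0.4, -0.0]
width: 1.0
```

```bash
python3 - <<'E'
from h import *
plan(0.40,-0.31,0.24,1.54)
snap('wrist','w11')
a=cv2.imread('pics/w11.png'); cv2.imwrite('pics/w11z.png',cv2.resize(a[0:300,170:430],None,fx=2,fy=2,interpolation=0))
E
```

```text
tcp [ 0.6501 -0.1069  0.2437] yaw 1.5395 tilt [-4.e-04  3.e-04 -1.e+00] t 21.975 F [-0.3  0.4 -0. ] w 1.0002753154770727
shift mm [-210.8 -243.6    3.7] len 322.17446257393505
rz -0.000505247160967448 (full) -0.0005052471609676701
```

View pics/w11z.png

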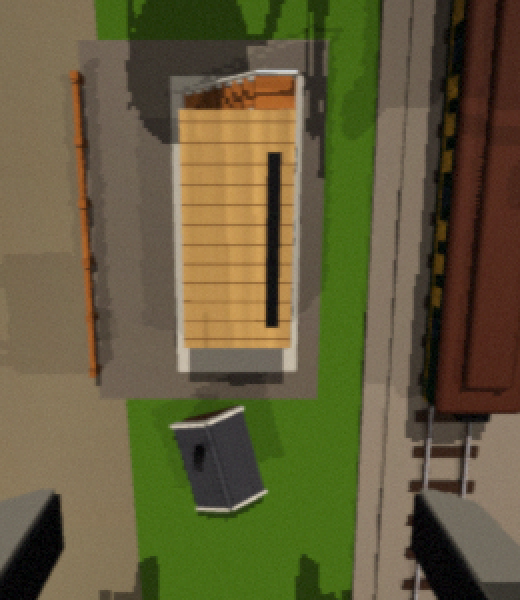

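```bash
python3 - <<'E'
from h import *
c=ld('w11'); z=lambda L:[(170+x/2-.3,y/2-.3) for x,y in L]
quad(c,z([(178,108.5),(298,108.5),(293,348.5),(183,348.5)]),.054)
quad(c,z([(170,75.5),(303.5,75.5),(297,372),(179,372)]),.004)
print(ray(c,z([(274,153),(273,327)]),.054))
print(ray(c,z([(76,75),(96,376)]),.017))
E
```

```text
ctr [ 0.6533 -0.0372] edges [ 57.7 116.9  58.2 116.9] ang01 -0.0314 ang03 -1.6017
ctr [ 0.6531 -0.0377] edges [ 72.2 164.3  71.9 164.3] ang01 -0.0314 ang03 -1.5976
[[ 6.72125298e-01  6.34050376e-04  5.40000000e-02]
 [ 6.70226227e-01 -8.47999602e-02  5.40000000e-02]]
[[ 0.57105041  0.04505439  0.017     ]
 [ 0.56704795 -0.11659824  0.017     ]]
```

Lower storey stands at (0.6533,-0.0372) against slab (0.6531,-0.0377), square to it. Go look at the upper storey.

>>> {"op": "step_arm", "data": {"series": [{"dx": -30,"dy": -35,"dz": -4,"rx": 0,"ry": 0,"rz": 0},{"dx": -30,"dy": -35,"dz": -4,"rx": 0,"ry": 0,"rz": 0},{"dx": -30,"dy": -35,"dz": -4,"rx": 0,"ry": 0,"rz": 0},{"dx": -30,"dy": -35,"dz": -4,"rx": 0,"ry": 0,"rz": 0},{"dx": -30,"dy": -35,"dz": -4,"rx": 0,"ry": 0,"rz": 0},{"dx": -30,"dy": -35,"dz": -4,"rx": 0,"ry": 0,"rz": 0},{"dx": -50,"dy": -35,"dz": -4,"rx": 0,"ry": 0,"rz": 0},{"dx": 0,"dy": 0,"dz": 0,"rx": 0,"ry": 0,"rz": 0},{"dx": 0,"dy": 0,"dz": 0,"rx": 0,"ry": 0,"rz": 0}]}}

```text
t: 23.15
tcp_pos: [0.3986, -0.3289, 0.2719]
tcp_rot: [-2.255, -2.187, -0.001]
wrist_force: [0.5, -0.2, -0.3]
width: 1.001
```

```bash
python3 - <<'E'
from h import *
plan(0.40,-0.31,0.24,1.54); print(env.get_state()['joints'].round(2))
snap('wrist','w12')
E
```

```text
tcp [ 0.3986 -0.3289  0.2719] yaw 1.5399 tilt [ 2.e-04  3.e-04 -1.e+00] t 23.15 F [ 0.5 -0.2 -0.3] w 1.0007917884962059
shift mm [19.   0.9 31.9] len 37.09568177079592
rz -8.426430597041623e-05 (full) -8.426430597019419e-05
[-0.74 -0.24  1.7   0.    1.69 -0.71]
```

View pics/w12.png

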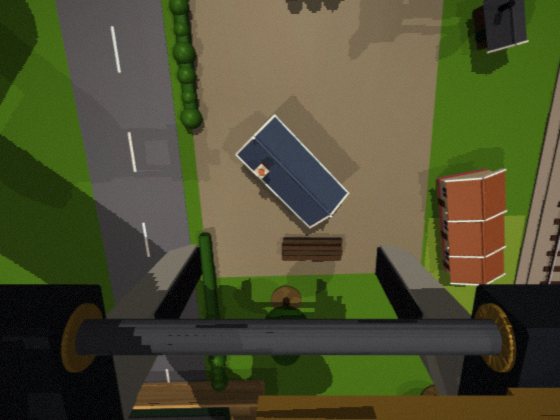

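```bash
python3 - <<'E'
import cv2
a=cv2.imread('pics/w12.png')
cv2.imwrite('pics/w12z.png',cv2.resize(a[105:240,225:360],None,fx=4.4,fy=4.4,interpolation=0))
E
```

```text
(no output)
```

View pics/w12z.png

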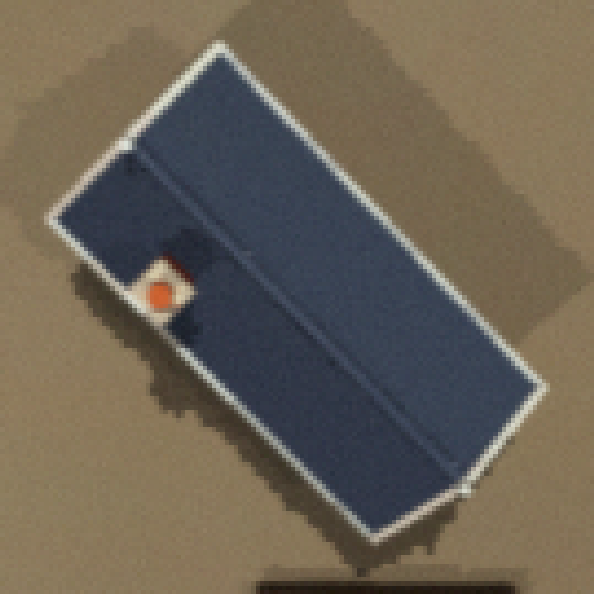

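```bash
python3 - <<'E'
from h import *
c=ld('w12'); z=lambda L:[(225+x/4.4-.4,105+y/4.4-.4) for x,y in L]
q=quad(c,z([(46,218),(218,42),(547,387),(373,544)]),.044)
r=ray(c,z([(122,143),(466,492)]),.062); d=r[0]-r[1]; print('ridge mid',r.mean(0),np.linalg.norm(d),np.arctan2(d[1],d[0])-np.pi/2)
ch=ray(c,z([(160,296)]),.078); print('chimney',ch, 'expect centre',)
a=.79; 
for a in (.76,.78,.80): print(ch[0,:2]-(np.array([[np.cos(a),-np.sin(a)],[np.sin(a),np.cos(a)]])@[-.019,.030]))
P=cloud(c); print(P[165,300],P[190,285])
E
```

```text
ctr [ 0.4047 -0.3249] edges [ 63.7 125.8  64.6 125.8] ang01 0.7421 ang03 -0.8321
ridge mid [ 0.40437712 -0.32633288  0.062     ] 0.1260844419683302 0.740553224581511
chimney [[ 0.37053949 -0.31525059  0.078     ]] expect centre
[ 0.40497902 -0.32390616]
[ 0.40514523 -0.32321569]
[ 0.4052976  -0.32252203]
[ 0.41308043 -0.31311264  0.05432999] [ 0.39508817 -0.34235815  0.05136819]
```

```bash
python3 - <<'E'
from h import *
plan(0.4047,-0.3250,0.13,2.311)
E
```

```text
tcp [ 0.3989 -0.3286  0.2718] yaw 1.5409 tilt [ 1.e-04  4.e-04 -1.e+00] t 23.2 F [0.8 0.7 0. ] w 0.9986586523133568
shift mm [  3.7   5.7 141.8] len 141.99216458612494
rz -0.7700859943021048 (full) -0.7700859943021046
```

>>> {"op": "step_arm", "data": {"series": [{"dx": 3.7,"dy": 6,"dz": 10,"rx": 0,"ry": 0,"rz": 0},{"dx": 0,"dy": 0,"dz": 25,"rx": 0,"ry": 0,"rz": -0.154},{"dx": 0,"dy": 0,"dz": 25,"rx": 0,"ry": 0,"rz": -0.154},{"dx": 0,"dy": 0,"dz": 25,"rx": 0,"ry": 0,"rz": -0.154},{"dx": 0,"dy": 0,"dz": 25,"rx": 0,"ry": 0,"rz": -0.154},{"dx": 0,"dy": 0,"dz": 20,"rx": 0,"ry": 0,"rz": -0.155},{"dx": 0,"dy": 0,"dz": 0,"rx": 0,"ry": 0,"rz": 0},{"dx": 0,"dy": 0,"dz": 0,"rx": 0,"ry": 0,"rz": 0},{"dx": 0,"dy": 0,"dz": 0,"rx": 0,"ry": 0,"rz": 0}]}}

```text
t: 24.32
tcp_pos: [0.4047, -0.326, 0.1428]
tcp_rot: [1.27, 2.872, -0.001]
wrist_force: [-1.1, -0.8, -0.5]
width: 1.005
```

```bash
python3 - <<'E'
from h import *
plan(0.4047,-0.3250,0.021,2.311)
snap('wrist','w13')
E
```

```text
tcp [ 0.4047 -0.326   0.1428] yaw 2.3091 tilt [ 9.e-04 -8.e-04 -1.e+00] t 24.325 F [-1.1 -0.8 -0.5] w 1.0046616834742337
shift mm [  0.9   0.7 121.8] len 121.8536324053155
rz -0.0019090777890404809 (full) -0.0019090777890404809
```

View pics/w13.png

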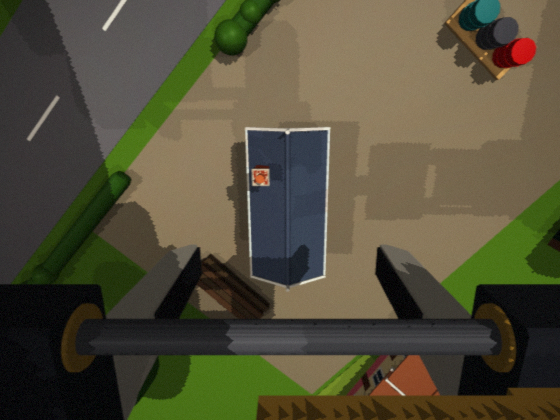

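Aligned, with the ridge at x = 288. Descend to the gutter board and grip.

>>> {"op": "step_arm", "data": {"series": [{"dx": 0.9,"dy": 0.5,"dz": 35,"rx": 0,"ry": 0,"rz": 0},{"dx": 0,"dy": 0,"dz": 35,"rx": 0,"ry": 0,"rz": 0},{"dx": 0,"dy": 0,"dz": 28,"rx": 0,"ry": 0,"rz": 0},{"dx": 0,"dy": 0,"dz": 16,"rx": 0,"ry": 0,"rz": 0},{"dx": 0,"dy": 0,"dz": 7.5,"rx": 0,"ry": 0,"rz": 0},{"dx": 0,"dy": 0,"dz": 0,"rx": 0,"ry": 0,"rz": 0},{"dx": 0,"dy": 0,"dz": 0,"rx": 0,"ry": 0,"rz": 0}]}}

```text
t: 25.25
tcp_pos: [0.4044, -0.3254, 0.0215]
tcp_rot: [1.267, 2.873, -0.001]
wrist_force: [-0.2, 0.2, -0.6]
width: 1.003
```

>>> {"op": "step_arm", "data": {"series": [{"dx": 0,"dy": 0,"dz": 0,"rx": 0,"ry": 0,"rz": 0},{"dx": 0,"dy": 0,"dz": 0,"rx": 0,"ry": 0,"rz": 0},{"dx": 0,"dy": 0,"dz": 0,"rx": 0,"ry": 0,"rz": 0},{"dx": 0,"dy": 0,"dz": 0,"rx": 0,"ry": 0,"rz": 0},{"dx": 0,"dy": 0,"dz": 0,"rx": 0,"ry": 0,"rz": 0},{"dx": 0,"dy": 0,"dz": 0,"rx": 0,"ry": 0,"rz": 0}], "fingers": 255, "force": 18}}

```text
t: 26.0
tcp_pos: [0.404, -0.325, 0.0206]
tcp_rot: [1.268, 2.874, -0.0]
wrist_force: [-1.0, 0.3, 2.1]
width: 0.689
```

```bash
python3 - <<'E'
from h import *
plan(0.653,-0.0372,0.21,1.54)
snap('wrist','w14')
E
```

```text
tcp [ 0.404  -0.325   0.0206] yaw 2.3108 tilt [ 0.e+00 -1.e-04 -1.e+00] t 26.0 F [-1.   0.3  2.1] w 0.6889732796161321
shift mm [  44.7  377.9 -189.5] len 425.11469419468267
rz 0.7708240630605836 (full) 0.7708240630605836
```

View pics/w14.png

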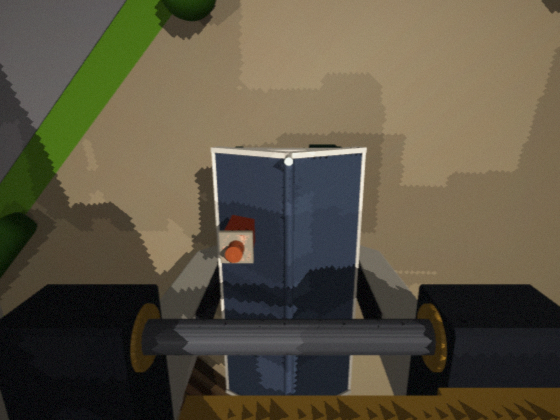

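Gripped at 64 mm. Lift, turn and check.

>>> {"op": "step_arm", "data": {"series": [{"dx": 0,"dy": 0,"dz": -6,"rx": 0,"ry": 0,"rz": 0},{"dx": 0,"dy": 0,"dz": -20,"rx": 0,"ry": 0,"rz": 0},{"dx": 0,"dy": 0,"dz": -32,"rx": 0,"ry": 0,"rz": 0},{"dx": 0,"dy": 0,"dz": -36,"rx": 0,"ry": 0,"rz": 0.08},{"dx": 0,"dy": 0,"dz": -36,"rx": 0,"ry": 0,"rz": 0.14},{"dx": 0,"dy": 0,"dz": -36,"rx": 0,"ry": 0,"rz": 0.14},{"dx": 0,"dy": 0,"dz": -24,"rx": 0,"ry": 0,"rz": 0.14},{"dx": 0,"dy": 0,"dz": 0,"rx": 0,"ry": 0,"rz": 0.14},{"dx": 0,"dy": 0,"dz": 0,"rx": 0,"ry": 0,"rz": 0.13},{"dx": 0,"dy": 0,"dz": 0,"rx": 0,"ry": 0,"rz": 0}]}}

```text
t: 27.3
tcp_pos: [0.404, -0.325, 0.2117]
tcp_rot: [2.253, 2.188, 0.0]
wrist_force: [0.4, 0.1, -1.8]
width: 0.687
```

```bash
python3 - <<'E'
from h import *
plan(0.653,-0.0372,0.21,1.54)
snap('wrist','w15')
E
```

```text
tcp [ 0.404  -0.325   0.2117] yaw 1.5415 tilt [ 8.e-04 -7.e-04 -1.e+00] t 27.3 F [ 0.4  0.1 -1.8] w 0.6873864315314304
shift mm [294.9 240.5   1.7] len 380.55693719227327
rz 0.0015176957241735956 (full) 0.0015176957241735956
```

View pics/w15.png

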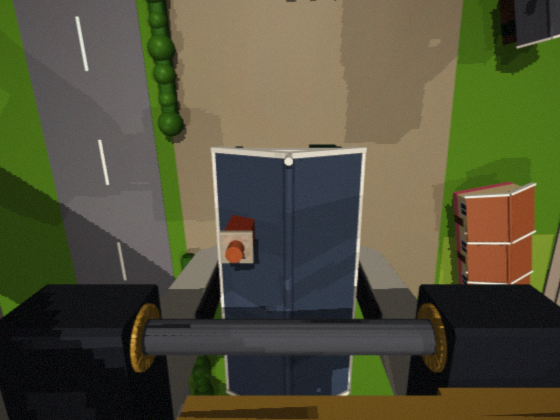

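>>> {"op": "step_arm", "data": {"series": [{"dx": 20,"dy": 16,"dz": 0,"rx": 0,"ry": 0,"rz": 0},{"dx": 34,"dy": 28,"dz": 0,"rx": 0,"ry": 0,"rz": 0},{"dx": 34,"dy": 28,"dz": 0,"rx": 0,"ry": 0,"rz": 0},{"dx": 34,"dy": 28,"dz": 0,"rx": 0,"ry": 0,"rz": 0},{"dx": 34,"dy": 28,"dz": 0,"rx": 0,"ry": 0,"rz": 0},{"dx": 34,"dy": 28,"dz": 0,"rx": 0,"ry": 0,"rz": 0},{"dx": 34,"dy": 28,"dz": 0,"rx": 0,"ry": 0,"rz": 0},{"dx": 34,"dy": 28,"dz": 0,"rx": 0,"ry": 0,"rz": 0},{"dx": 25,"dy": 20,"dz": 0,"rx": 0,"ry": 0,"rz": 0},{"dx": 11,"dy": 8,"dz": 0,"rx": 0,"ry": 0,"rz": 0}]}}

```text
t: 28.6
tcp_pos: [0.6533, -0.0371, 0.2104]
tcp_rot: [-2.25, -2.192, 0.0]
wrist_force: [-1.2, -0.4, -1.7]
width: 0.682
```

>>> {"op": "step_arm", "data": {"series": [{"dx": 0,"dy": 0,"dz": 0,"rx": 0,"ry": 0,"rz": 0},{"dx": 0,"dy": 0,"dz": 20,"rx": 0,"ry": 0,"rz": 0},{"dx": 0,"dy": 0,"dz": 30,"rx": 0,"ry": 0,"rz": 0},{"dx": 0,"dy": 0,"dz": 25,"rx": 0,"ry": 0,"rz": 0},{"dx": 0,"dy": 0,"dz": 15,"rx": 0,"ry": 0,"rz": 0},{"dx": 0,"dy": 0,"dz": 0,"rx": 0,"ry": 0,"rz": 0},{"dx": 0,"dy": 0,"dz": 0,"rx": 0,"ry": 0,"rz": 0}]}}

```text
t: 29.48
tcp_pos: [0.653, -0.0386, 0.1215]
tcp_rot: [2.254, 2.187, 0.001]
wrist_force: [0.2, 0.5, -0.6]
width: 0.687
```

```bash
python3 - <<'E'
from h import *
plan(0.653,-0.0372,0.0746,1.54)
c=ld('w14'); r=ray(c,[(212.5,149.5),(365.5,149.5)],.044)
R=np.array([.404,-.325]); a=2.311-0.0
x=np.array([np.cos(a),np.sin(a)]); y=np.array([np.sin(a),-np.cos(a)])
print('corners rel tcp in tool mm (x expect 62)',[(np.dot(p[:2]-R,x)*1e3,np.dot(p[:2]-R,y)*1e3) for p in r])
c=ld('w8'); r=ray(c,[(215,166),(362,166)],.05)
R=np.array([.3866,.3189]); a=1.7715
x=np.array([np.cos(a),np.sin(a)]); y=np.array([np.sin(a),-np.cos(a)])
print('lower',[(np.dot(p[:2]-R,x)*1e3,np.dot(p[:2]-R,y)*1e3) for p in r])
snap('wrist','w16');snap('side','side16');snap('scene','scene16')
a=cv2.imread('pics/side16.png')[110:250,190:330];b=cv2.imread('pics/scene16.png')[150:290,190:330]
cv2.imwrite('pics/m16.png',cv2.resize(np.hstack([a,b]),None,fx=2.8,fy=2.8,interpolation=2))
E
```

```text
tcp [ 0.653  -0.0386  0.1215] yaw 1.5406 tilt [ 1.2e-03 -1.0e-04 -1.0e+00] t 29.475 F [ 0.2  0.5 -0.6] w 0.6871318726320708
shift mm [ 1.4 -0.1 46.9] len 46.87503146144193
rz 0.000613636196607148 (full) 0.0006136361966069259
corners rel tcp in tool mm (x expect 62) [(np.float64(61.90942913338957), np.float64(-30.041107187241632)), (np.float64(61.88908492163086), np.float64(33.62004414123895))]
lower [(np.float64(58.294268915666734), np.float64(-26.622601922212034)), (np.float64(58.303861658812515), np.float64(28.657649621188394))]
```

View pics/m16.png

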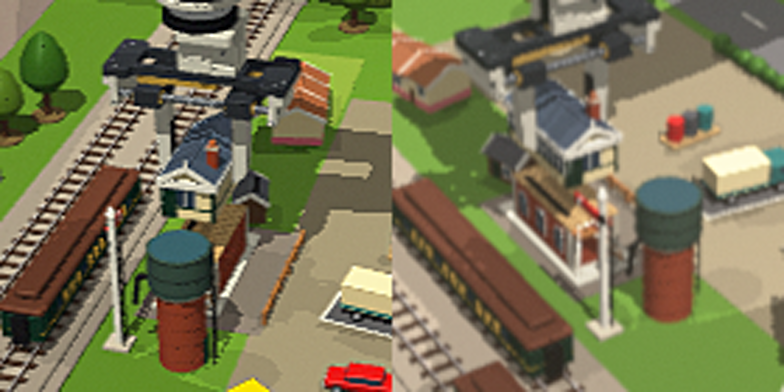

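View pics/w16.png

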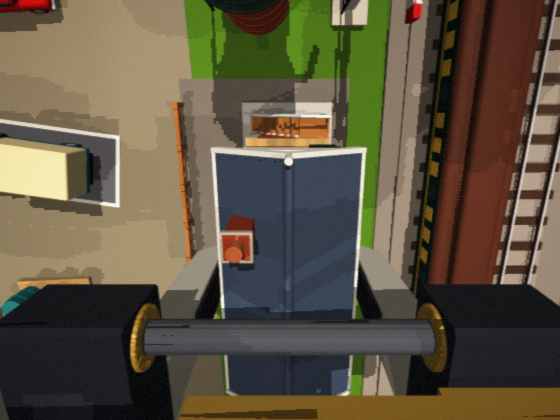

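Handrail, roof and lower storey line up. Descend partway and recheck before contact.

>>> {"op": "step_arm", "data": {"series": [{"dx": 1,"dy": 0,"dz": 15,"rx": 0,"ry": 0,"rz": 0},{"dx": 0,"dy": 0,"dz": 14,"rx": 0,"ry": 0,"rz": 0},{"dx": 0,"dy": 0,"dz": 8,"rx": 0,"ry": 0,"rz": 0},{"dx": 0,"dy": 0,"dz": 0,"rx": 0,"ry": 0,"rz": 0},{"dx": 0,"dy": 0,"dz": 0,"rx": 0,"ry": 0,"rz": 0},{"dx": 0,"dy": 0,"dz": 0,"rx": 0,"ry": 0,"rz": 0}]}}

```text
t: 30.38
tcp_pos: [0.653, -0.0374, 0.084]
tcp_rot: [2.254, 2.187, 0.001]
wrist_force: [0.0, 0.6, -0.4]
width: 0.687
```

```bash
python3 - <<'E'
from h import *
plan(0.6524,-0.0370,0.0746,1.54)
E
```

```text
tcp [ 0.653  -0.0374  0.084 ] yaw 1.5408 tilt [ 7.e-04 -1.e-04 -1.e+00] t 30.375 F [ 0.   0.6 -0.4] w 0.6867093685210971
shift mm [ 0.3 -0.6  9.4] len 9.399773985456813
rz 0.0007787867184820829 (full) 0.0007787867184818609
```

>>> {"op": "step_arm", "data": {"series": [{"dx": 0.3,"dy": -0.4,"dz": 4,"rx": 0,"ry": 0,"rz": 0},{"dx": 0,"dy": 0,"dz": 2,"rx": 0,"ry": 0,"rz": 0},{"dx": 0,"dy": 0,"dz": 1,"rx": 0,"ry": 0,"rz": 0},{"dx": 0,"dy": 0,"dz": 0.7,"rx": 0,"ry": 0,"rz": 0},{"dx": 0,"dy": 0,"dz": 0,"rx": 0,"ry": 0,"rz": 0},{"dx": 0,"dy": 0,"dz": 0,"rx": 0,"ry": 0,"rz": 0}]}}

```text
t: 31.12
tcp_pos: [0.6524, -0.037, 0.0758]
tcp_rot: [2.254, 2.188, 0.0]
wrist_force: [1.2, -0.9, -1.3]
width: 0.685
```

>>> {"op": "step_arm", "data": {"series": [{"dx": 0,"dy": 0,"dz": 0.6,"rx": 0,"ry": 0,"rz": 0},{"dx": 0,"dy": 0,"dz": 0.5,"rx": 0,"ry": 0,"rz": 0},{"dx": 0,"dy": 0,"dz": 0,"rx": 0,"ry": 0,"rz": 0},{"dx": 0,"dy": 0,"dz": 0,"rx": 0,"ry": 0,"rz": 0}]}}

```text
t: 31.62
tcp_pos: [0.6523, -0.037, 0.0747]
tcp_rot: [-2.255, -2.188, 0.0]
wrist_force: [0.3, -0.4, -1.0]
width: 0.688
```

>>> {"op": "step_arm", "data": {"series": [{"dx": 0,"dy": 0,"dz": 0.5,"rx": 0,"ry": 0,"rz": 0},{"dx": 0,"dy": 0,"dz": 0,"rx": 0,"ry": 0,"rz": 0},{"dx": 0,"dy": 0,"dz": 0,"rx": 0,"ry": 0,"rz": 0}]}}

```text
t: 32.0
tcp_pos: [0.6524, -0.037, 0.0746]
tcp_rot: [2.254, 2.188, 0.0]
wrist_force: [-3.2, -0.1, 6.0]
width: 0.686
```

Contact. Release, and check before rising.

>>> {"op": "step_arm", "data": {"series": [{"dx": 0,"dy": 0,"dz": 0,"rx": 0,"ry": 0,"rz": 0},{"dx": 0,"dy": 0,"dz": 0,"rx": 0,"ry": 0,"rz": 0},{"dx": 0,"dy": 0,"dz": 0,"rx": 0,"ry": 0,"rz": 0},{"dx": 0,"dy": 0,"dz": 0,"rx": 0,"ry": 0,"rz": 0},{"dx": 0,"dy": 0,"dz": 0,"rx": 0,"ry": 0,"rz": 0},{"dx": 0,"dy": 0,"dz": -10,"rx": 0,"ry": 0,"rz": 0},{"dx": 0,"dy": 0,"dz": -25,"rx": 0,"ry": 0,"rz": 0},{"dx": 0,"dy": 0,"dz": -40,"rx": 0,"ry": 0,"rz": 0},{"dx": 0,"dy": 0,"dz": -50,"rx": 0,"ry": 0,"rz": 0},{"dx": 0,"dy": 0,"dz": -50,"rx": 0,"ry": 0,"rz": 0}], "fingers": 10}}

```text
t: 33.25
tcp_pos: [0.6521, -0.037, 0.2516]
tcp_rot: [2.254, 2.188, 0.001]
wrist_force: [0.6, -0.8, -0.3]
width: 0.96
```

>>> {"op": "step_arm", "data": {"series": [{"dx": -40,"dy": 0,"dz": -10,"rx": 0,"ry": 0,"rz": 0},{"dx": -50,"dy": 0,"dz": -10,"rx": 0,"ry": 0,"rz": 0},{"dx": 0,"dy": 0,"dz": 0,"rx": 0,"ry": 0,"rz": 0},{"dx": 0,"dy": 0,"dz": 0,"rx": 0,"ry": 0,"rz": 0},{"dx": 0,"dy": 0,"dz": 0,"rx": 0,"ry": 0,"rz": 0}]}}

```text
t: 33.88
tcp_pos: [0.6497, -0.1261, 0.2691]
tcp_rot: [-2.253, -2.189, -0.0]
wrist_force: [0.1, 0.5, -1.0]
width: 0.96
```

```bash
python3 - <<'E'
from h import *
plan(0.653,-0.0372,0.0746,1.54)
snap('wrist','w17');snap('side','side17');snap('scene','scene17')
a=cv2.imread('pics/side17.png')[110:250,190:330];b=cv2.imread('pics/scene17.png')[150:290,190:330]
cv2.imwrite('pics/m17.png',cv2.resize(np.hstack([a,b]),None,fx=2.8,fy=2.8,interpolation=2))
a=cv2.imread('pics/w17.png'); cv2.imwrite('pics/w17z.png',cv2.resize(a[40:240,200:400],None,fx=3,fy=3,interpolation=0))
E
```

```text
tcp [ 0.6497 -0.1261  0.2691] yaw 1.5417 tilt [-1.e-04  2.e-04 -1.e+00] t 33.875 F [ 0.1  0.5 -1. ] w 0.9601734340040717
shift mm [ 88.9   0.8 194.6] len 213.89407731642447
rz 0.0017178679896134863 (full) 0.0017178679896137083
```

View pics/m17.png

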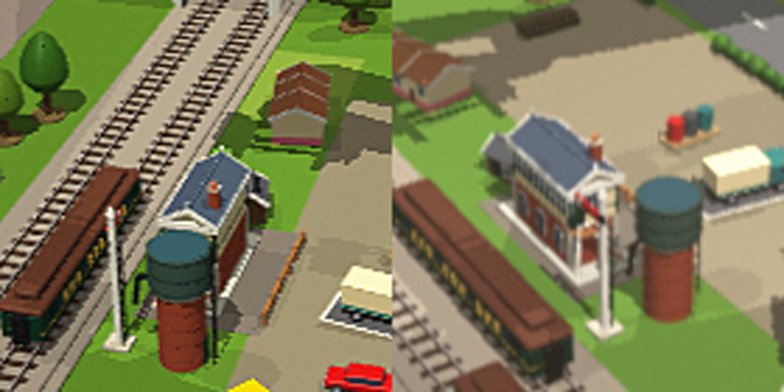

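View pics/w17z.png

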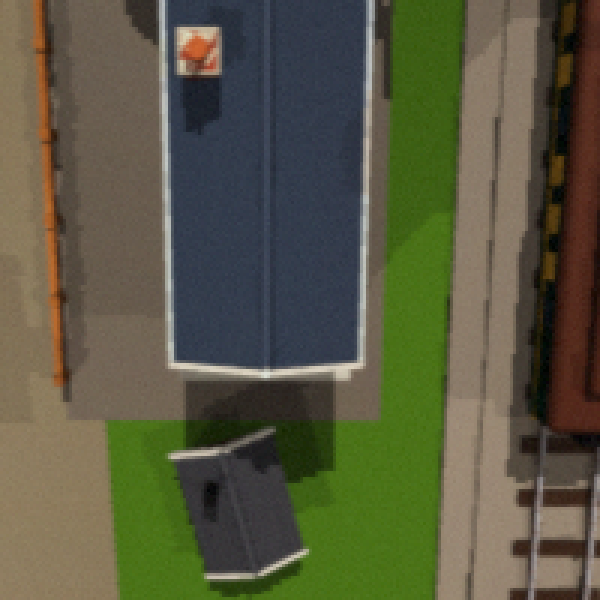

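```bash
python3 - <<'E'
import cv2
a=cv2.imread('pics/w17.png'); cv2.imwrite('pics/w17y.png',cv2.resize(a[0:200,200:400],None,fx=3,fy=3,interpolation=0))
E
```

```text
(no output)
```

View pics/w17y.png

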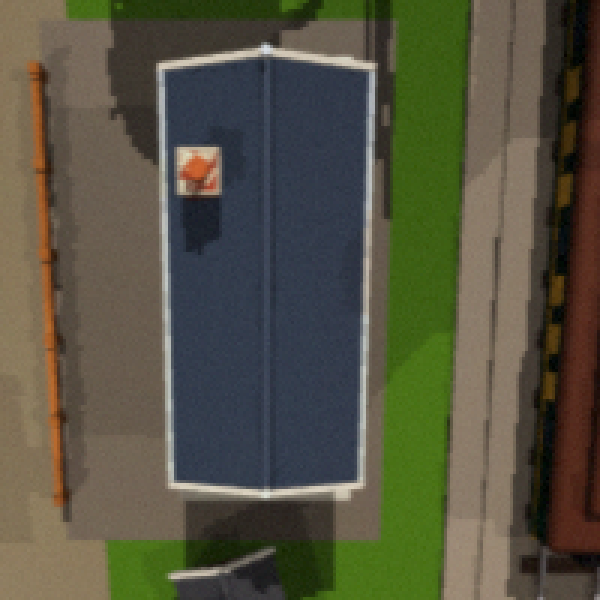

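```bash
python3 - <<'E'
from h import *
c=ld('side17'); c0=ld('scene17')
b=cv2.imread('pics/scene17.png')[185:265,215:300]; cv2.imwrite('pics/z17.png',cv2.resize(b,None,fx=7,fy=7,interpolation=2))
# projected expected outline of lower top & gutter corners for reference only
E
```

```text
(no output)
```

View pics/z17.png

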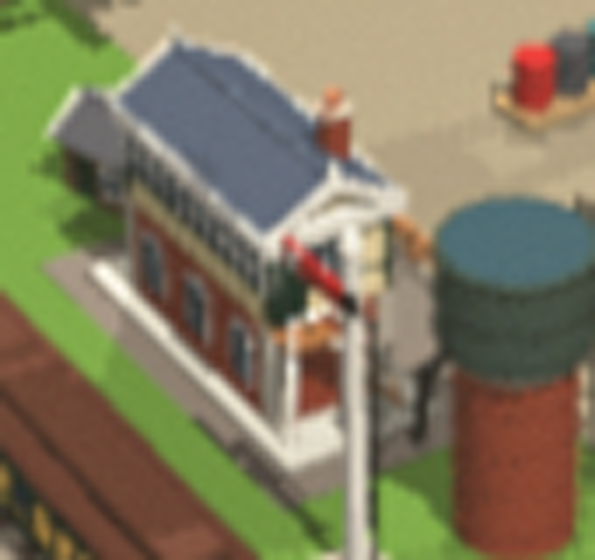

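```bash
python3 - <<'E'
from h import *
c=ld('w17'); z=lambda L:[(200+x/3-.3,y/3-.3) for x,y in L]
quad(c,z([(157,66),(376,66),(364,488),(169,488)]),.098)
r=ray(c,z([(265,47),(266,495)]),.116);d=r[0]-r[1];print(r.mean(0),np.linalg.norm(d),np.arctan2(d[1],d[0])-np.pi/2)
# lorry in bay: check in w5
c=ld('w5'); a=cv2.imread('pics/w5.png'); cv2.imwrite('pics/w5z.png',cv2.resize(a[115:235,250:330],None,fx=4,fy=4,interpolation=0))
P=cloud(ld('scene17')); Q=cloud(ld('w17')); print(Q[60,275],Q[60,300])
E
```

```text
ctr [ 0.6532 -0.0368] edges [ 64.9 125.6  64.5 125.6] ang01 -0.0292 ang03 -1.5996
[ 0.65289418 -0.03598698  0.116     ] 0.1258540613987444 -0.02674787773620757
[ 0.64207845 -0.00658579  0.10974349] [ 0.66412656 -0.00730921  0.11040555]
```

View pics/w5z.png

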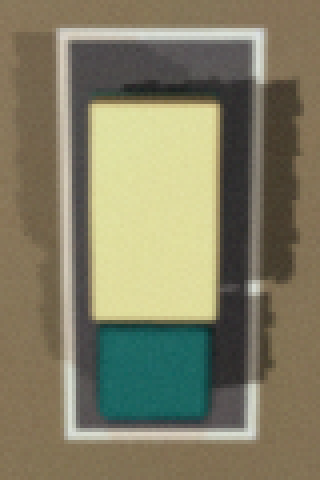

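```bash
python3 - <<'E'
from h import *
c=ld('w5'); z=lambda L:[(250+x/4-.3,115+y/4-.3) for x,y in L]
b=quad(c,z([(90,99),(220,99),(218,323),(91,323)]),.044)
y=quad(c,z([(57,28),(266,28),(258,440),(65,440)]),0)
l=b+.017*np.array([-np.cos(-.173),-np.sin(-.173)]); d=l-y; print('lorry-bay mm along/across',np.dot(d,[np.cos(-.173),np.sin(-.173)])*1e3,np.dot(d,[-np.sin(-.173),np.cos(-.173)])*1e3)
s=env.get_state(); print(s['t'],s['tcp_pos'],s['joint_velocities'].round(4))
env.finish_job()
E
```

```text
ctr [0.4628 0.0019] edges [35.7 63.5 36.5 63.5] ang01 -1.7441 ang03 2.9663
ctr [0.4458 0.0027] edges [ 63.1 131.6  63.5 131.6] ang01 -1.7441 ang03 2.9699
lorry-bay mm along/across -0.10302919300089618 2.14972819269757
34.025 [ 0.64969771 -0.12620893  0.26905055] [-0.0051  0.0014  0.002  -0.0003 -0.0007 -0.0019]
the job is handed in; nothing more can be done
```

All three placements are done and the job was handed in at about 34 s. `finish_job` reports no verdict, so everything below comes from my own camera measurements.

| Placement | Offset from target | Angle error | Limits |
|---|---|---|---|
| Lorry in the bay, wheels down | about 0 mm along, 2 mm across | under 0.01 rad | 20 mm, 14 mm, 0.2 rad |
| Lower storey on the slab, front to the track | about 0.5 mm | under 0.01 rad | 9 mm, 0.1 rad |
| Upper storey on the lower, glazing to the track | about 0.4–1.3 mm, depending on the method | under 0.01 rad | 6 mm, 0.1 rad |

- **Release:** contact showed up as wrist force before each piece was released. The gripper was clear and still at hand-in.
- **Views that disagreed:** the slab measured the same to about 1 mm in all views except one oblique one, which differed by up to 2 mm. The others agreed, so I went with them.
- **Other models:** they all look unmoved in the pictures, but I did not measure them.
- **Lorry check:** its position was measured from the picture taken just after it was set down. Later views show it still in the bay.

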